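# Close the bench embossing press with its fold-away crank

## Task

Close the embossing press on the brass plate: push the work tray fully home under the platen, and swing the folded crank handle up until it stands upright and drops into its socket, locked. Only with the tray home and the handle locked, wind the handwheel clockwise (seen from above) with the handle until the platen presses on the plate and the wheel stops at its depth stop, then let go. Keep the plate lying where it is on the leather panel, and leave the other things on the bench alone.

Things in the scene. Friction and masses are not known exactly. Their poses are not given: they have to be found in the camera images.
- tray (a joint): Work tray of the press, an aluminium plate 210 x 158 x 12 mm, top 46 mm above the bench, that slides level on rails into the press. 0 m = fully out (as it starts), 0.100 m = fully home against its stop. About 2.5 N of friction; stays where it is left. It slides at right angles to its bar, from the bar towards the press centre.
- tray_bar (a point): Middle of the tray's bar handle: a level steel bar 14 mm thick and 110 mm long across the front of the tray, 58 mm above the bench and 55 mm clear of the tray's edge, open above and on both sides. This point's x axis points the way the tray slides in, y lies along the bar. Once home the bar lies 160 mm in front of the wheel's axis (61 mm outside the wheel's rim).
- tray_center (a point): Centre of the tray's upper face; x axis points the way the tray slides in. With the tray home it lies on the wheel's axis.
- plate_center (a point): Centre of the brass embossing plate, 110 x 80 x 10 mm, 0.6 kg, lying loose and flat on a leather-faced plywood panel (180 x 140 x 12 mm, also loose) on the tray. Not to be handled: it rides in with the tray.
- wheel_center (a point): Point on the upright axis of the press's aluminium handwheel (200 mm across, three spokes, rim top 204 mm above the bench), at the height of the crank pivot, 228 mm above the bench. The wheel turns at constant height on top of the press's crosshead.
- wheel (a joint): Turning angle of the handwheel, rad; grows clockwise seen from above and lowers the platen 10 mm a turn. Starts anywhere from 0 to 5; at 11.94 the platen meets its hard depth stop, its rubber face squeezed about 2 mm onto the plate (first touch about 10.7). Friction about 0.4 N m; stays where it is left.
- crank_pivot (a point): Centre of the crank handle's level hinge pin, in a forked boss (32 x 30 mm, reaching 16 mm above the pin) that stands on a spoke of the wheel 75 mm from the wheel's axis; 228 mm above the bench. It goes round with the wheel.
- grip_center (a point): Centre of the crank's grip: a black round sleeve 26 mm thick, 75 mm long, that revolves freely about its length, so a hand holding it need not turn as the wheel goes round. Folded it lies level, 68.5 mm from the pivot (it spans 31 to 106 mm), 228 mm above the bench, underside 11 mm over the rim, pointing clockwise and inward. The x axis runs along it, away from the pivot; y and z are arbitrary.
- crank_fold (a joint): Fold angle of the crank handle: 0 = folded flat, 1.571 = upright (its stop). It swings up about the level pin, in the upright plane through pivot and grip. The hinge is loose: let go of part way, the handle falls back flat. Not locked, it folds again when pushed clockwise.
- crank_seat (a joint): How far the handle has dropped towards its pivot along its length: near 0 while folded and swinging (up to 3 mm out on the way), 0.012 m = fully down in its socket, locked upright. Let go within 15 degrees of upright, a 4 to 5 N spring snaps it upright and in; a hand that keeps its grip must take it fully upright and 12 mm down. The grip's centre is then 56.5 mm above the pivot, its top 94.
- glue_tin: Bystander: round tin 84 mm across, 110 mm tall; origin at the centre of its underside.
- mallet: Bystander: wooden mallet lying flat, about 220 mm long, head 100 mm wide and 56 mm thick; origin under the handle's length.
- tin_tray: Bystander: open steel parts tray 160 x 110 x 35 mm; origin at the centre of its underside.
- platen: Dark steel platen, 150 x 150 mm, under the crosshead, with a rubber face 130 x 120 mm beneath it; it goes straight down as the wheel turns clockwise. Origin: centre of the steel's underside, 8 mm above the rubber's lower face.
- plate: The same brass plate; origin at the centre of its underside.
Things that resemble listed ones, but are neither listed nor needed, are in the scene too. What is meant by the plate is not blue, grey or white, and is the larger of those in its own colour.

How it is judged:
By the outcome, as a careful person would: the job done as asked, in the order asked, and still so for the second after the job is handed in, with the robot touching nothing.
It also fails if it takes over 72 s, if anything falls off the work surface, if the arm or the gripper's body presses on something with over 40 N, if the wrist force passes 120 N, or if a joint passes its speed limit or range.

## Robot

A 7-joint arm with a two-finger parallel gripper is mounted at the origin on the work surface. World frame = base frame: x ahead of the robot, y to its left, z up, the work surface at z = 0. Lengths are in m, angles in rad, forces in N, time in s.
With the tool pointing down it reaches from about 0.375 to 0.925 m from the base axis. Payload 3.1 kg.
Tool frame: the origin (TCP) lies on the centre line of the jaws, within the pads' length; the fingertips stand 17 mm ahead of it and the grasp point (between the pads) lies 2 mm behind it; y points along the fingers, z is the direction in which the jaws open and shut, and the axes are right-handed (so a half turn about y gives the same grasp; the last joint's range is limited). The gripper opens to 85 mm and grips with 20 to 120 N. Pads are 22 mm wide; open, the fingers measure 114 mm over their backs; the gripper's body (76 mm by 85 mm) begins 54 mm behind the grasp point. The pads swing forward as they close: fully open they stand 13 mm farther back than shut.
Start: joints at [-0.098, 0.383, 0.044, 1.598, -0.018, 1.161, -0.05], TCP at [0.65, 0, 0.248] pointing down, gripper open.
Joint ranges: [-2.61, 2.61], [-0.41, 2.15], [-1.48, 1.57], [0, 2.5], [-1.57, 4.71], [0.05, 1.97], [-2.85, 2.85]. Speed limits (rad/s): [2.79, 2.79, 3.14, 3.14, 3.14, 3.14, 3.14].

## Interface

Orientations are given as a unit quaternion [x, y, z, w].
In Python, from cell import env gives the robot as it stands.
- The arm moves only by the tool arm_command, never from a script. Its argument "series" is text: rows parted by semicolons, each of 7 numbers parted by spaces: the shift along the tool's x, y, z in m, then the turn, a rotation vector about the tool's x, y, z in degrees, then the closure, from 0 (fully open) to 1 (shut). A call has 1 to 5 rows; each row is the pose to reach, as a shift and turn from the pose commanded when the call began, along the tool's axes at that moment; what a row does not reach only later rows make up. A row lasts 1/10 s, in which the tool goes at most 50 mm and 8.59 degrees, less where a joint would pass 70% of its speed; a pose out of reach is approached as far as the arm can. A call with a gripper value outside its range is refused whole. The fingers move at their own pace and stop on an object; the grip force is fixed at half the most. Time passes only in rows, so rows that repeat a pose let the fingers close. It gives the time, the measured TCP pose, the force and the opening at its end, in the units of the state.
- env.read_state(): the state, without advancing time (a new reading comes with each control period).
- env.read_camera(name): name is "scene" or "side" or "wrist"; returns (picture, depth): 480x640x3 uint8, blue, green, red; 480x640 float32, m along the optical axis (not along the pixel's ray), 0 where there is no reading.
- env.camera_params(name): a dict with "fx", "fy", "cx", "cy" (pixels), "pose" (4x4, takes a point from camera to world coordinates). Camera axes: x right, y down, z forward; pixel columns grow to the right and rows downward; lengths in m; the calibration is good to about 2 mm. A picture is of the moment at which its call begins: read the wrist's pose just before it. camera_params takes no time and is no camera call; for the wrist camera it gives the pose at the moment of the call.
- env.sign_off(): hands the job in, once; it reports no verdict.
The state is a dict: "time_s": time; "joints": joint angles; "joint_vel": joint speeds; "tau": joint torques, N m; "tcp_pos": TCP position; "eef_rot": TCP orientation; "wrist_force": force on the tool from outside, world axes, zero at the start; "moment": the same for the moment, N m; "finger_gap": finger opening in m.
Only numpy, scipy, OpenCV 4.12 (cv2) and the standard library are available. Lean on these libraries where they do the work, as an engineer would, in place of code of your own. Each camera call takes 0.05 s, during which the arm holds its last target. There are 200 camera calls.

## Working session

There is one attempt and no reset: what is moved stays moved. The work goes in short steps, Python scripts to look and compute and a tool call to move; the robot and the scene stay as the last step left them, time stands still between calls to the robot, and variables do not carry over. Pictures are saved under pics/ and viewed, about 8 in all and at most 12, crops included, and the job is handed in when it is done.

Besides the shell and the picture viewer there is one more tool, called after "Call:" by a JSON object that holds its "api" and its "payload", one argument or row to a line. arm_command: Moves the arm, as the interface text tells. Its arguments: {"type":"object","properties":{"series":{"type":"string"}},"required":["series"]}

```bash
mkdir -p pics; ls
cat > h.py <<'E'
import numpy as np, cv2
from cell import env
from scipy.spatial.transform import Rotation as R
def cam(n):
    P=env.camera_params(n); im,d=env.read_camera(n); return P,im,d
def pts(P,d):
    v,u=np.mgrid[0:480,0:640]
    X=np.stack([(u-P['cx'])/P['fx']*d,(v-P['cy'])/P['fy']*d,d],-1)
    T=np.array(P['pose']); return X@T[:3,:3].T+T[:3,3]
def ray(P,u,v,z):
    T=np.array(P['pose']); r=T[:3,:3]@np.array([(u-P['cx'])/P['fx'],(v-P['cy'])/P['fy'],1]); o=T[:3,3]
    return o+r*(z-o[2])/r[2]
E
python3 - <<'E'
from h import *
s=env.read_state(); print(s)
for n in ['scene','side']:
    P,im,d=cam(n); cv2.imwrite(f'pics/{n}0.png',im); np.savez(f'{n}0.npz',im=im,d=d,**P); print(n,P)
E
```

```text
pics
{'time_s': 0.0, 'joints': array([-0.09780696,  0.38382864,  0.04381093,  1.59959356, -0.01787186,
        1.16119202, -0.04991722]), 'joint_vel': array([ 1.37452759e-03, -1.37146131e-03, -7.84126885e-04,  5.87668893e-05,
       -1.52484068e-04,  3.05404481e-04, -1.16543425e-03]), 'tau': array([-8.41360106e-04, -4.33466363e+01,  1.02427706e+00, -2.49513745e+01,
        1.06121189e-02,  1.12996699e-02, -5.17373280e-06]), 'tcp_pos': array([6.49095304e-01, 6.91676358e-06, 2.46881786e-01]), 'eef_rot': array([ 0.5007208 , -0.50059078,  0.49935746, -0.49932923]), 'wrist_force': array([ 0.37890497, -0.50515885, -0.07045032]), 'moment': array([ 0.02364346, -0.0379221 ,  0.03069208]), 'finger_gap': 0.08527077425237597}
scene {'fx': 470.5829066631362, 'fy': 470.5829066631362, 'cx': 321.87555874100036, 'cy': 238.7446032438597, 'pose': array([[ 0.61321502,  0.67406504, -0.41182966,  1.09403978],
       [ 0.78983125, -0.53086162,  0.30716858, -0.38639088],
       [-0.01157296, -0.51363632, -0.85792995,  1.21209534],
       [ 0.        ,  0.        ,  0.        ,  1.        ]])}
side {'fx': 467.68332741311485, 'fy': 467.68332741311485, 'cx': 315.4774044518914, 'cy': 238.44020149951032, 'pose': array([[ 0.95143307, -0.2263454 ,  0.2086693 ,  0.32825001],
       [-0.30774286, -0.68092011,  0.66456161, -0.89943259],
       [-0.00833334, -0.69650238, -0.71750609,  1.13074412],
       [ 0.        ,  0.        ,  0.        ,  1.        ]])}
```

View pics/scene0.png

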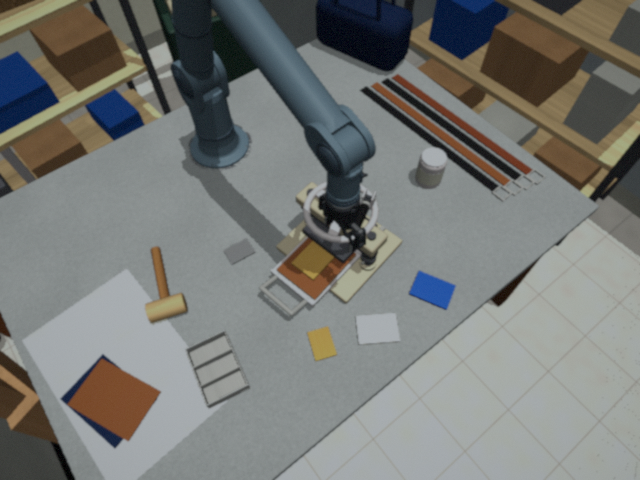

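View pics/side0.png

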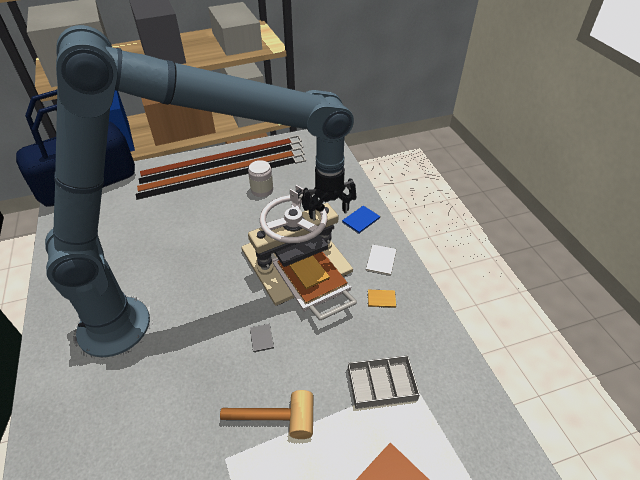

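The brass plate meant is the one on the red leather panel on the tray (scene 313,262; side 307,268). The small yellow one on the bench (scene 320,343; side 382,298) is smaller, and the blue, white and grey plates are excluded. The press's tray opens towards -y, its bar at side (333,308), and the gripper hovers over the wheel. I'll measure and enlarge.

Run:
```python
from h import *
out=[]
for n in ['scene','side']:
    Z=np.load(f'{n}0.npz'); P={k:Z[k] for k in Z}; X=pts(P,Z['d']); im=Z['im']; 
    x0,y0=(250,175) if n=='scene' else (235,170)
    c=im[y0:y0+150,x0:x0+135]; out.append(cv2.resize(c,None,fx=2.95,fy=2.95,interpolation=cv2.INTER_CUBIC))
    hsv=cv2.cvtColor(im,cv2.COLOR_BGR2HSV)
    near=(np.abs(X[...,0]-.65)<.3)&(np.abs(X[...,1])<.4)&(Z['d']>0)
    # rim: bright, low sat
    m=near&(hsv[...,1]<60)&(hsv[...,2]>120)&(np.abs(X[...,2]-.2)<.008)
    q=X[m][:,:2]; 
    for it in range(6):
        A=np.c_[2*q,np.ones(len(q))]; s=np.linalg.lstsq(A,(q**2).sum(1),rcond=None)[0]; c0=s[:2]; r=np.sqrt(s[2]+c0@c0)
        e=np.abs(np.linalg.norm(q-c0,axis=1)-r); q=q[e<max(.012,np.percentile(e,85)) ] if it<5 else q
    print(n,'rim',len(q),c0,r)
    # tray bar: bright gray z .055-.07
    m=near&(hsv[...,1]<60)&(hsv[...,2]>110)&(X[...,2]>.045)&(X[...,2]<.075)&(X[...,1]<-.02)
    q=X[m]; rr=cv2.minAreaRect((q[:,:2]*1000).astype(np.float32)); print('bar+tray',len(q),rr)
    # brass & leather
    for nm,lo,hi,zz in [('brass',(15,120,60),(30,255,255),(.055,.08)),('leather',(3,130,40),(14,255,255),(.045,.07))]:
        m=near&(cv2.inRange(hsv,lo,hi)>0)&(X[...,2]>zz[0])&(X[...,2]<zz[1]); q=X[m]
        if len(q)>5: print(nm,len(q),q.mean(0),cv2.minAreaRect((q[:,:2]*1000).astype(np.float32)))
cv2.imwrite('pics/crop.png',np.hstack(out))
```

```text
scene rim 690 [0.56754409 0.06869066] 0.08937133492021128
bar+tray 772 ((564.0584716796875, -214.83279418945312), (417.8247375488281, 199.48670959472656), 78.0218276977539)
brass 914 [ 0.58225298 -0.03998722  0.06739643] ((579.1143798828125, -38.72983169555664), (89.05868530273438, 93.4731674194336), 11.581111907958984)
leather 1153 [ 0.60933387 -0.06340649  0.05793531] ((589.3358154296875, -31.84545135498047), (137.62527465820312, 173.54367065429688), 11.954306602478027)
side rim 641 [0.56318067 0.06375063] 0.08926369797551054
bar+tray 568 ((595.932861328125, -102.95343017578125), (157.42532348632812, 191.75051879882812), 10.14676284790039)
brass 770 [ 0.57639534 -0.04179807  0.06758337] ((542.296630859375, -188.97311401367188), (428.6414794921875, 137.92970275878906), 82.29235076904297)
leather 1031 [ 0.59303608 -0.06458485  0.05814986] ((585.9606323242188, -34.069114685058594), (142.1142578125, 176.59263610839844), 11.687518119812012)
```

View pics/crop.png

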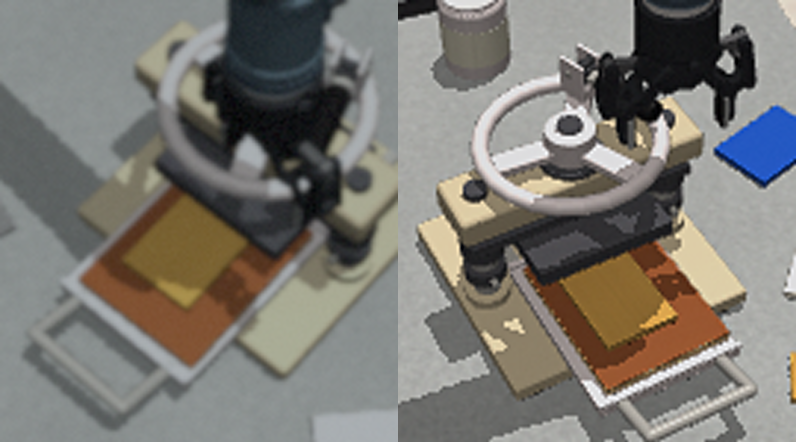

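The crop confirms the larger brass plate on the leather of the tray. It also shows the wheel's boss fork at side ≈ (297,197), on the far rim under the gripper. I'll lift and move out over the tray bar side to clear the view.

Call:
{"api": "arm_command", "payload": {
  "series": "0 -0.05 0 0 0 0 0; 0.04 -0.08 0 0 -4 0 0; 0.09 -0.08 -0.005 0 -8 0 0.5; 0.14 -0.08 -0.01 0 -12 0 1; 0.19 -0.08 -0.015 0 -12 0 1"
}}

```text
time_s: 0.6
tcp_pos: [0.6345, -0.1908, 0.3282]
eef_rot: [0.55, -0.444, 0.444, -0.55]
wrist_force: [-0.1, -0.3, -0.4]
finger_gap: 0.0438
```

Call:
{"api": "arm_command", "payload": {
  "series": "0.05 0 0 0 0 0 1; 0.08 0 0 0 0 0 1; 0.08 0 0 0 0 0 1; 0.08 0 0 0 0 0 1"
}}

```text
time_s: 1.0
tcp_pos: [0.6511, -0.2681, 0.3271]
eef_rot: [0.549, -0.446, 0.445, -0.549]
wrist_force: [1.2, 0.6, -0.4]
finger_gap: 0.0001
```

```bash
cat > look.py <<'E'
from h import *
import sys
tag=sys.argv[1]
s=env.read_state(); print(s['time_s'],s['tcp_pos'].round(4),R.from_quat(s['eef_rot']).as_matrix().round(3).tolist(),s['wrist_force'].round(1),round(s['finger_gap'],4))
out=[]
for n in ['scene','side']:
    P,im,d=cam(n); np.savez(f'{n}{tag}.npz',im=im,d=d,**P); X=pts(P,d)
    x0,y0=(250,165) if n=='scene' else (235,165)
    if len(sys.argv)>2: x0,y0=x0,y0
    out.append(cv2.resize(im[y0:y0+150,x0:x0+135],None,fx=2.95,fy=2.95,interpolation=cv2.INTER_CUBIC))
    hsv=cv2.cvtColor(im,cv2.COLOR_BGR2HSV); near=(np.hypot(X[...,0]-.566,X[...,1]-.065)<.16)&(d>0)
    m=near&(hsv[...,2]>90)&(hsv[...,1]<70)&(np.abs(X[...,2]-.198)<.01); q=X[m][:,:2]
    from scipy.optimize import least_squares
    f=least_squares(lambda p:np.hypot(q[:,0]-p[0],q[:,1]-p[1])-.09,[.566,.065],loss='soft_l1',f_scale=.004)
    print(n,'wheel c',f.x.round(4),len(q))
    m=near&(X[...,2]>.217)&(X[...,2]<.35); q=X[m]; 
    dark=m&(hsv[...,2]<80)
    for nm,mm in [('high',m&~dark),('dark',dark)]:
        k,l,st,_=cv2.connectedComponentsWithStats(mm.astype(np.uint8))
        for i in range(1,k):
            if st[i,4]>12: q=X[l==i]; print(' ',nm,st[i].tolist(),q.mean(0).round(4),cv2.minAreaRect((q[:,:2]*1000).astype(np.float32)),q[:,2].max().round(3))
    if 1:
        m=(cv2.inRange(hsv,(15,120,60),(30,255,255))>0)&near2(X) if False else None
cv2.imwrite(f'pics/look{tag}.png',np.hstack(out))
E
python3 look.py 1
```

```text
1.0 [ 0.6511 -0.2681  0.3271] [[0.206, -0.002, 0.979], [-0.979, 0.001, 0.206], [-0.001, -1.0, -0.002]] [ 1.2  0.6 -0.4] 0.0001
scene wheel c [0.5682 0.0689] 1722
  high [356, 188, 20, 24, 136] [0.6016 0.1271 0.2363] ((605.7400512695312, 120.75768280029297), (31.950740814208984, 73.73540496826172), 28.365310668945312) 0.247
  high [336, 201, 9, 8, 28] [0.5628 0.0712 0.2206] ((565.8505859375, 68.04782104492188), (20.668148040771484, 22.223316192626953), 50.62167739868164) 0.225
  dark [363, 195, 9, 8, 37] [0.603  0.1268 0.2374] ((602.6871337890625, 126.5482177734375), (21.74319076538086, 9.874316215515137), 38.538719177246094) 0.249
  dark [338, 203, 6, 6, 27] [0.5674 0.0673 0.2197] ((568.6030883789062, 67.48339080810547), (12.878528594970703, 19.176780700683594), 50.8819694519043) 0.226
  dark [351, 203, 18, 28, 256] [0.6329 0.0752 0.237 ] ((629.8280639648438, 78.31900024414062), (23.693740844726562, 77.56412506103516), 27.06867218017578) 0.246
side wheel c [0.5656 0.0657] 1191
  high [296, 185, 9, 14, 44] [0.6048 0.13   0.2378] ((606.3048095703125, 127.67254638671875), (46.48616027832031, 17.57171058654785), 87.80851745605469) 0.247
  high [290, 189, 8, 12, 61] [0.5841 0.1257 0.2338] ((583.8802490234375, 127.15927124023438), (9.60981273651123, 33.54757308959961), 31.8325252532959) 0.248
  dark [296, 188, 7, 10, 31] [0.6009 0.1253 0.237 ] ((597.4571533203125, 130.91094970703125), (22.61503791809082, 25.3071231842041), 40.63534927368164) 0.246
  dark [301, 194, 24, 18, 207] [0.6252 0.0712 0.235 ] ((624.9444580078125, 75.06491088867188), (26.989591598510742, 77.21897888183594), 30.822860717773438) 0.245
  dark [289, 209, 8, 7, 28] [0.564  0.0656 0.2201] ((564.9283447265625, 65.900390625), (25.154287338256836, 22.775455474853516), 20.11954116821289) 0.224
```

View pics/look1.png

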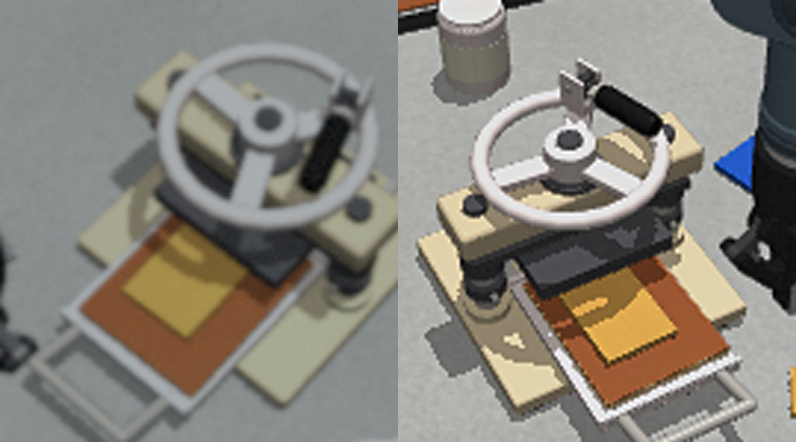

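The handle is now visible: fork at scene (358,200), black grip at scene (358,216) / side (312,202), not hidden. Next, descend outside the bar and push the tray.

Call:
{"api": "arm_command", "payload": {
  "series": "0 0.05 -0.013 0 0 0 1; 0 0.1 -0.013 0 0 0 1; 0 0.15 -0.013 0 0 0 1; 0 0.2 -0.013 0 0 0 1; 0 0.25 -0.013 0 0 0 1"
}}

```text
time_s: 1.6
tcp_pos: [0.64, -0.2667, 0.0787]
eef_rot: [-0.55, 0.444, -0.444, 0.551]
wrist_force: [0.6, -0.7, -0.3]
finger_gap: 0.0
```

Call:
{"api": "arm_command", "payload": {
  "series": "0 0.03 0 0 0 0 1; -0.02 0.03 0 0 0 0 1; -0.04 0.03 0 0 0 0 1; -0.055 0.03 0 0 0 0 1; -0.055 0.03 0 0 0 0 1"
}}

```text
time_s: 2.1
tcp_pos: [0.6294, -0.2102, 0.0513]
eef_rot: [-0.55, 0.443, -0.443, 0.553]
wrist_force: [-0.0, 0.2, 0.8]
finger_gap: -0.0
```

Call:
{"api": "arm_command", "payload": {
  "series": "-0.015 0 0 0 0 0 1; -0.03 0 0 0 0 0 1; -0.045 0 0 0 0 0 1; -0.06 0 0 0 0 0 1; -0.075 0 0 0 0 0 1"
}}

```text
time_s: 2.6
tcp_pos: [0.613, -0.1426, 0.0511]
eef_rot: [-0.549, 0.444, -0.446, 0.55]
wrist_force: [2.5, -1.6, 1.4]
finger_gap: -0.0
```

Call:
{"api": "arm_command", "payload": {
  "series": "-0.01 0 0 0 0 0 1; -0.02 0 0 0 0 0 1; -0.026 0 0 0 0 0 1; -0.03 0 0 0 0 0 1; -0.032 0 0 0 0 0 1"
}}

```text
time_s: 3.1
tcp_pos: [0.6051, -0.1116, 0.0496]
eef_rot: [0.55, -0.445, 0.445, -0.549]
wrist_force: [2.1, -1.9, -0.3]
finger_gap: -0.0001
```

Call:
{"api": "arm_command", "payload": {
  "series": "-0.002 0 0 0 0 0 1; -0.004 0 0 0 0 0 1; -0.005 0 0 0 0 0 1; -0.006 0 0 0 0 0 1; -0.006 0 0 0 0 0 1"
}}

```text
time_s: 3.6
tcp_pos: [0.6039, -0.1057, 0.0497]
eef_rot: [0.55, -0.445, 0.445, -0.55]
wrist_force: [2.5, -1.5, -0.7]
finger_gap: -0.0
```

Call:
{"api": "arm_command", "payload": {
  "series": "-0.001 0 0 0 0 0 1; -0.002 0 0 0 0 0 1; -0.003 0 0 0 0 0 1; -0.004 0 0 0 0 0 1; -0.004 0 0 0 0 0 1"
}}

```text
time_s: 4.1
tcp_pos: [0.6036, -0.1043, 0.0499]
eef_rot: [0.55, -0.444, 0.446, -0.549]
wrist_force: [4.2, -4.4, -3.3]
finger_gap: 0.0
```

Call:
{"api": "arm_command", "payload": {
  "series": "-0.001 0 0 0 0 0 1; -0.002 0 0 0 0 0 1; -0.003 0 0 0 0 0 1; -0.003 0 0 0 0 0 1"
}}

```text
time_s: 4.5
tcp_pos: [0.6035, -0.1042, 0.05]
eef_rot: [0.55, -0.444, 0.448, -0.548]
wrist_force: [5.2, -8.5, -5.0]
finger_gap: -0.0002
```

The tray stopped dead under 8 N at (0.6035,-0.104), which agrees with home. Back off, rise, and look from above.

Call:
{"api": "arm_command", "payload": {
  "series": "0.03 0 0 0 0 0 1; 0.06 0 0 0 0 0 1; 0.06 -0.05 0 0 0 0 1; 0.06 -0.1 0 0 0 0 1; 0.06 -0.15 0 0 0 0 1"
}}

```text
time_s: 5.0
tcp_pos: [0.6132, -0.156, 0.1998]
eef_rot: [0.55, -0.447, 0.443, -0.549]
wrist_force: [1.8, 0.2, 0.3]
finger_gap: 0.0001
```

Call:
{"api": "arm_command", "payload": {
  "series": "0 -0.05 0 0 0 0 1; 0 -0.1 0 0 0 0 1; 0 -0.15 0 0 0 0 1; 0 -0.2 0 0 0 0 0.5; -0.05 -0.2 0 0 0 0 0.5"
}}

```text
time_s: 5.5
tcp_pos: [0.6067, -0.1174, 0.4093]
eef_rot: [-0.545, 0.443, -0.454, 0.548]
wrist_force: [-0.2, 0.2, 0.2]
finger_gap: 0.028
```

```bash
python3 look.py 2
python3 - <<'E'
from h import *
P,im,d=cam('wrist'); np.savez('wrist2.npz',im=im,d=d,**P); print(np.array(P['pose']).round(3).tolist(),P['fx']); cv2.imwrite('pics/wrist2.png',im)
a=cv2.imread('pics/look2.png'); b=np.zeros((480+60,800,3),np.uint8)
cv2.imwrite('pics/c2.png',np.vstack([cv2.resize(a,(600,int(a.shape[0]*600/a.shape[1])))[:260],cv2.resize(im,(600,450))[:340]]))
E
```

```text
5.5 [ 0.6067 -0.1174  0.4093] [[0.194, 0.014, 0.981], [-0.981, -0.007, 0.195], [0.009, -1.0, 0.013]] [-0.2  0.2  0.2] 0.028
scene wheel c [0.5682 0.0693] 1668
  high [356, 188, 20, 24, 140] [0.6018 0.1268 0.2367] ((606.1222534179688, 118.56700134277344), (31.15277099609375, 70.97274780273438), 26.901281356811523) 0.247
  high [336, 201, 9, 9, 35] [0.5633 0.0703 0.2201] ((566.1041870117188, 67.86062622070312), (20.651386260986328, 26.71143341064453), 50.84923553466797) 0.224
  dark [363, 195, 8, 7, 32] [0.6024 0.127  0.2372] ((601.558349609375, 125.87259674072266), (19.311187744140625, 10.606197357177734), 38.26007080078125) 0.246
  dark [338, 203, 6, 6, 27] [0.5686 0.0675 0.2201] ((569.377685546875, 66.8234634399414), (12.891167640686035, 17.874658584594727), 50.37527847290039) 0.223
  dark [351, 203, 18, 28, 256] [0.6329 0.075  0.2369] ((629.7269897460938, 78.39685821533203), (23.626863479614258, 73.84114074707031), 27.819324493408203) 0.247
side wheel c [0.5659 0.0658] 1176
  high [296, 185, 9, 14, 44] [0.6047 0.1298 0.2379] ((606.0526733398438, 128.83218383789062), (46.6711540222168, 16.358592987060547), 89.54280853271484) 0.247
  high [290, 189, 8, 11, 64] [0.5839 0.126  0.2327] ((585.1281127929688, 126.76721954345703), (9.499655723571777, 34.345985412597656), 27.062692642211914) 0.248
  dark [296, 189, 7, 9, 31] [0.6004 0.1244 0.2373] ((597.32763671875, 130.51947021484375), (21.194185256958008, 25.953563690185547), 36.923187255859375) 0.245
  dark [301, 194, 24, 18, 169] [0.6227 0.073  0.234 ] ((626.11962890625, 76.0636978149414), (27.118724822998047, 75.64559173583984), 32.689937591552734) 0.246
  dark [289, 209, 8, 7, 39] [0.5633 0.0652 0.2197] ((563.1087036132812, 65.49017333984375), (22.326610565185547, 23.293476104736328), 33.800819396972656) 0.223
[[0.975, 0.212, 0.063, 0.589], [0.221, -0.938, -0.266, -0.03], [0.003, 0.273, -0.962, 0.529], [0.0, 0.0, 0.0, 1.0]] 406.14843656940144
```

View pics/c2.png

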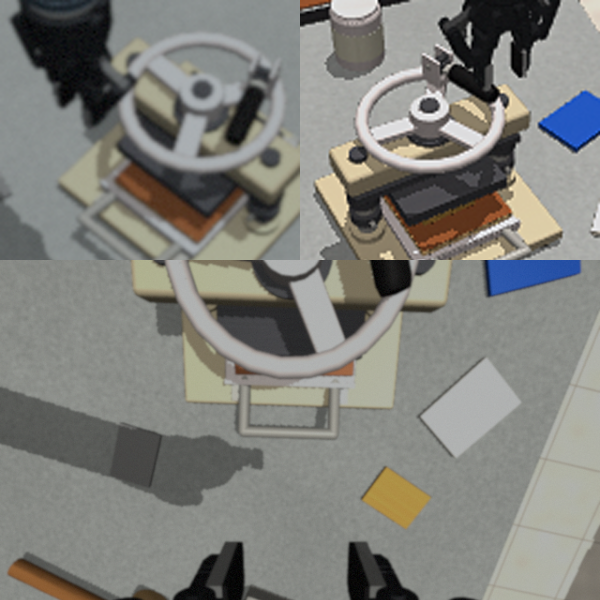

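The tray bar is now close to the press and the plate is under the platen, still on its panel. Next, move above the grip and measure with the wrist camera.

Call:
{"api": "arm_command", "payload": {
  "series": "-0.045 0 0.015 0 -5 0 0.5; -0.09 0 0.03 0 -10 0 0.5; -0.135 0 0.045 0 -15 0 0.5; -0.18 0 0.056 0 -15 0 0.5; -0.18 0 0.056 0 -15 0 0.5"
}}

```text
time_s: 6.15
tcp_pos: [0.6192, 0.0914, 0.3977]
eef_rot: [-0.605, 0.367, -0.361, 0.607]
wrist_force: [0.3, 0.8, -0.5]
finger_gap: 0.0425
```

```bash
cat > wr.py <<'E'
from h import *
import sys
s=env.read_state(); print(s['time_s'],s['tcp_pos'].round(4),R.from_quat(s['eef_rot']).as_matrix().round(3).tolist(),round(s['finger_gap'],4),s['joints'].round(2))
P,im,d=cam('wrist'); X=pts(P,d); hsv=cv2.cvtColor(im,cv2.COLOR_BGR2HSV); cv2.imwrite(f'pics/wrist{sys.argv[1]}.png',im)
np.savez(f'wrist{sys.argv[1]}.npz',im=im,d=d,**P)
near=(np.hypot(X[...,0]-.566,X[...,1]-.065)<.16)&(d>0)
for nm,m in [('dark',near&(hsv[...,2]<70)&(X[...,2]>.21)&(X[...,2]<.33)),('forks',near&(hsv[...,2]>=70)&(X[...,2]>.227)&(X[...,2]<.33))]:
    k,l,st,_=cv2.connectedComponentsWithStats(m.astype(np.uint8))
    for i in range(1,k):
        if st[i,4]>60: q=X[l==i]; print(nm,st[i].tolist(),q.mean(0).round(4),cv2.minAreaRect((q[:,:2]*1000).astype(np.float32)),q[:,2].max().round(3))
m=near&(hsv[...,2]>90)&(hsv[...,1]<70)&(np.abs(X[...,2]-.2)<.006); q=X[m][:,:2]
from scipy.optimize import least_squares
q=q[np.hypot(q[:,0]-.567,q[:,1]-.067)>.075]
f=least_squares(lambda p:np.hypot(q[:,0]-p[0],q[:,1]-p[1])-.093,[.566,.065],loss='soft_l1',f_scale=.004)
print('wheel',f.x.round(4),len(q))
E
python3 wr.py 3
```

```text
6.15 [0.6192 0.0914 0.3977] [[0.469, -0.006, 0.883], [-0.883, 0.007, 0.469], [-0.009, -1.0, -0.002]] 0.0425 [-0.17  0.26 -0.04  1.45  0.    1.43  0.27]
dark [306, 163, 21, 16, 299] [0.5986 0.1313 0.2428] ((598.8975830078125, 130.77212524414062), (13.915699005126953, 8.981922149658203), 29.95596694946289) 0.247
dark [224, 203, 31, 31, 766] [0.5647 0.0702 0.2205] ((564.6347045898438, 70.06208801269531), (23.47772789001465, 23.595319747924805), 24.641700744628906) 0.223
dark [300, 202, 35, 96, 2972] [0.6266 0.0815 0.2387] ((627.5243530273438, 79.61505126953125), (24.853059768676758, 72.11856079101562), 29.19951629638672) 0.243
forks [292, 137, 48, 87, 1814] [0.5995 0.1301 0.2377] ((602.6552734375, 123.50040435791016), (33.40802764892578, 61.32756805419922), 28.710424423217773) 0.247
forks [328, 243, 8, 54, 86] [0.6468 0.0704 0.2323] ((646.5972290039062, 71.02214050292969), (4.5423479080200195, 40.18444061279297), 20.423372268676758) 0.238
wheel [0.5673 0.0702] 13357
```

View pics/wrist3.png

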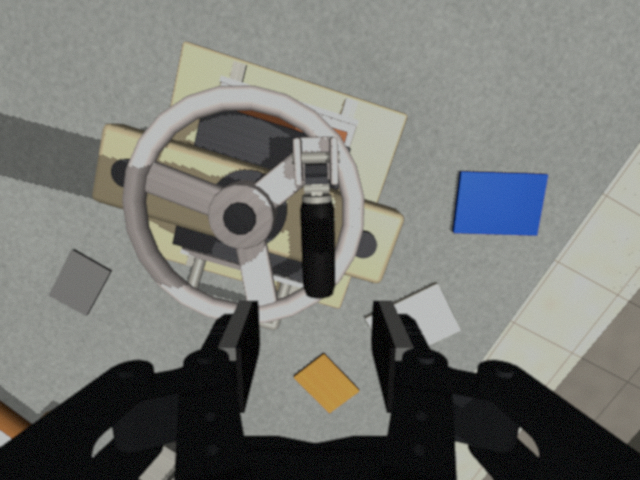

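The wrist view shows the fork at (316,161), grip from (317,200) to (320,297), hub at (240,215), with the jaws already in line with the grip. I'll compute the approach and the swing.

```bash
cat > plan.py <<'E'
from h import *
W=np.array([.567,.069]); 
def frame(th,g):  # tool axes, tilt th deg about tool z ; x=g,y=down,z=n
    x=np.array([*g,0]); y=np.array([0,0,-1.]); z=np.cross(x,y)
    return np.c_[x,y,z]@R.from_euler('z',th,degrees=True).as_matrix()
def rel(p,M,p0,M0):
    return np.r_[M0.T@(p-p0),R.from_matrix(M0.T@M).as_rotvec(degrees=True)]
E
python3 - <<'E'
from plan import *
Z=np.load('wrist3.npz'); P={k:Z[k] for k in Z}
print('pivot',ray(P,316,161,.24)[:2],'gripc',ray(P,318.5,249,.235)[:2],'ends',ray(P,317,201,.235)[:2],ray(P,319.5,297,.235)[:2],'hub',ray(P,240,216,.222)[:2])
s=env.read_state();p0=s['tcp_pos'];M0=R.from_quat(s['eef_rot']).as_matrix()
a=ray(P,317,201,.235)[:2];b=ray(P,319.5,297,.235)[:2]; g=(b-a)/np.linalg.norm(b-a); gc=(a+b)/2; print('g',g,np.linalg.norm(b-a))
piv=np.array([*(gc-.0685*g),.228]); print('piv',piv)
for th in (0,30):
  for off in (.1,.0):
    M=frame(th,g); G=piv+.076*np.r_[g,0]+[0,0,.002]; p=G+M[:,1]*(.002-off)
    print(th,off,rel(p,M,p0,M0).round(3))
E
```

```text
pivot [0.59581996 0.13667513] gripc [0.62770607 0.08076646] ends [0.60984484 0.11187046] [0.64646315 0.04733238] hub [0.56474585 0.07245147]
g [ 0.49348916 -0.86975195] 0.0742028598199377
piv [0.59434999 0.13917943 0.228     ]
0 0.1 [ 0.017  0.07   0.005  0.224 -1.916 -0.294]
0 0.0 [ 0.018  0.17   0.005  0.224 -1.916 -0.294]
30 0.1 [ 6.6000e-02  8.3000e-02  7.0000e-03 -2.8300e-01 -1.9300e+00  2.9704e+01]
30 0.0 [ 1.7000e-02  1.6900e-01  5.0000e-03 -2.8300e-01 -1.9300e+00  2.9704e+01]
```

Call:
{"api": "arm_command", "payload": {
  "series": "0.016 0.02 0.002 0 -1 7.5 0.5; 0.032 0.04 0.004 0 -2 15 0.5; 0.05 0.06 0.006 0 -2 22.5 0.5; 0.066 0.083 0.007 0 -2 30 0.5; 0.066 0.083 0.007 0 -2 30 0.5"
}}

```text
time_s: 6.7
tcp_pos: [0.656, 0.0117, 0.3039]
eef_rot: [-0.493, 0.513, -0.191, 0.676]
wrist_force: [-1.7, -0.6, -1.9]
finger_gap: 0.0428
```

Run:
```python
from plan import *
s=env.read_state();p0=s['tcp_pos'];M0=R.from_quat(s['eef_rot']).as_matrix()
print(p0,s['joints'].round(2),s['finger_gap'])
g=np.array([.4935,-.8697]);piv=np.array([.5945,.139,.228])
M=frame(30,g); G=piv+.076*np.r_[g,0]+[0,0,.002]
for off in (.05,0): print(rel(G+M[:,1]*(.002-off),M,p0,M0).round(4))
```

```text
[0.65597297 0.01172844 0.30391108] [ 0.13  0.55 -0.02  1.32 -0.41  1.59  0.65] 0.04283077102306351
[-0.0193  0.0487  0.0087 -0.1506 -1.6337 -0.33  ]
[-0.0191  0.0987  0.0085 -0.1506 -1.6337 -0.33  ]
```

Call:
{"api": "arm_command", "payload": {
  "series": "-0.01 0.02 0.005 0 -1.5 0 0.5; -0.019 0.035 0.0085 0 -1.5 0 0.5; -0.019 0.05 0.0085 0 -1.5 0 0.5; -0.019 0.05 0.0085 0 -1.5 0 0.5; -0.019 0.05 0.0085 0 -1.5 0 0.5"
}}

```text
time_s: 7.2
tcp_pos: [0.6453, 0.0641, 0.2834]
eef_rot: [-0.496, 0.493, -0.184, 0.691]
wrist_force: [-0.7, 0.2, 0.5]
finger_gap: 0.0427
```

Run:
```python
from plan import *
s=env.read_state();p0=s['tcp_pos'];M0=R.from_quat(s['eef_rot']).as_matrix()
print(p0,s['joints'].round(2),s['finger_gap'],s['joint_vel'].round(2))
g=np.array([.4935,-.8697]);piv=np.array([.5945,.139,.228])
M=frame(30,g); G=piv+.076*np.r_[g,0]+[0,0,.002]
for off in (.05,0): print(rel(G+M[:,1]*(.002-off),M,p0,M0).round(4))
P,im,d=cam('wrist'); cv2.imwrite('pics/w4.png',im)
```

```text
[0.64532693 0.06411656 0.28335912] [ 0.08  0.52 -0.06  1.4  -0.42  1.5   0.65] 0.042727977718405634 [ 0.01 -0.    0.02 -0.03 -0.    0.   -0.  ]
[ 0.0142  0.0052 -0.0076 -0.7151  1.2151  0.048 ]
[ 0.0142  0.0552 -0.0082 -0.7151  1.2151  0.048 ]
```

View pics/w4.png

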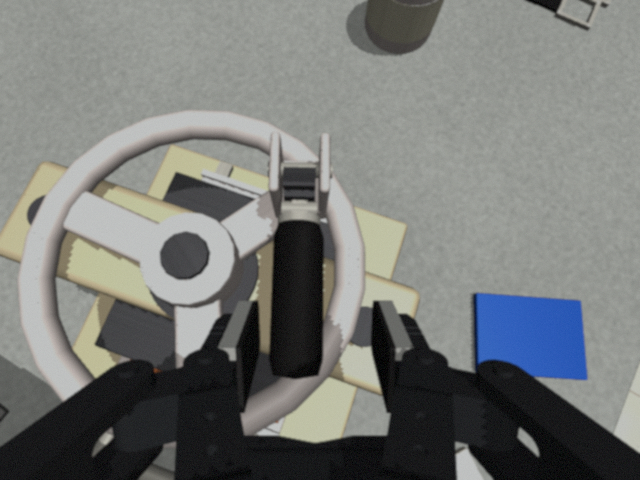

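Jaws at px 315 and grip at px 298, which agrees with the computed -8 mm side shift. Descend.

Call:
{"api": "arm_command", "payload": {
  "series": "0.014 0.005 -0.008 -0.7 1.2 0 0.5; 0.014 0.02 -0.008 -0.7 1.2 0 0.5; 0.014 0.04 -0.008 -0.7 1.2 0 0.5; 0.014 0.053 -0.008 -0.7 1.2 0 0.5; 0.014 0.053 -0.008 -0.7 1.2 0 0.5"
}}

```text
time_s: 7.75
tcp_pos: [0.6304, 0.0741, 0.2271]
eef_rot: [-0.498, 0.503, -0.184, 0.681]
wrist_force: [-0.4, 0.8, -0.9]
finger_gap: 0.0426
```

Call:
{"api": "arm_command", "payload": {
  "series": "0 0 0 0 0 0 0.5; 0 0 0 0 0 0 0.5"
}}

```text
time_s: 7.95
tcp_pos: [0.6335, 0.0722, 0.2309]
eef_rot: [-0.498, 0.501, -0.187, 0.683]
wrist_force: [0.5, -0.3, 0.5]
finger_gap: 0.0424
```

Run:
```python
from plan import *
s=env.read_state();p0=s['tcp_pos'];M0=R.from_quat(s['eef_rot']).as_matrix()
print(p0,s['wrist_force'],s['finger_gap'],s['joint_vel'].round(2))
g=np.array([.4935,-.8697]);piv=np.array([.5945,.139,.228])
M=frame(30,g); G=piv+.076*np.r_[g,0]+[0,0,.002]
print(rel(G+M[:,1]*.002,M,p0,M0).round(4))
P,im,d=cam('wrist'); X=pts(P,d); m=(cv2.cvtColor(im,cv2.COLOR_BGR2HSV)[...,2]<70)&(X[...,2]>.225)&(X[...,2]<.25)
r=np.where(m[:380,250:370]); print(r[1].mean()+250, np.ptp(r[1]))
cv2.imwrite('pics/w5.png',im)
```

```text
[0.63353311 0.07224084 0.23086622] [ 0.46384474 -0.26408076  0.45346878] 0.042429357186512334 [ 0.   -0.01  0.   -0.01  0.    0.    0.  ]
[-0.0007  0.0034 -0.001  -0.1563 -0.0149  0.085 ]
308.04064740226147 96
```

View pics/w5.png

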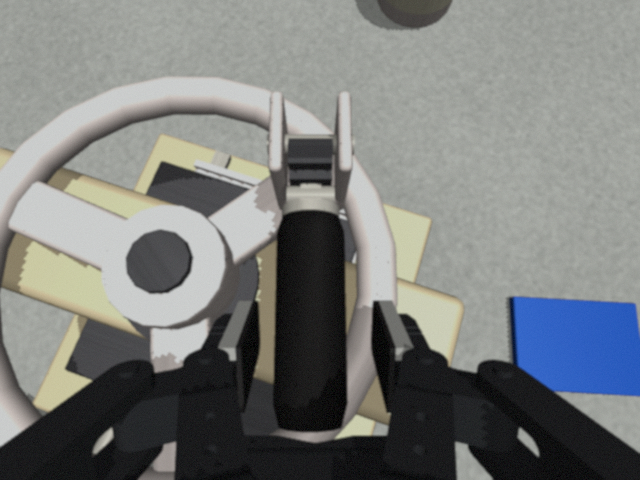

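The grip lies centred between the pads (px 311 against 315). Close on it.

Call:
{"api": "arm_command", "payload": {
  "series": "0 0.002 0 0 0 0 0.7; 0 0.002 0 0 0 0 0.8; 0 0.002 0 0 0 0 0.9; 0 0.002 0 0 0 0 0.9; 0 0.002 0 0 0 0 0.9"
}}

```text
time_s: 8.5
tcp_pos: [0.6322, 0.0722, 0.2286]
eef_rot: [-0.498, 0.502, -0.187, 0.682]
wrist_force: [-1.2, -4.9, 2.7]
finger_gap: 0.0243
```

```bash
cat > arc.py <<'E'
from plan import *
import sys
# usage: arc phi_now phi list ; tilt = 30 - phi*75/90
s=env.read_state();p0=s['tcp_pos'];M0=R.from_quat(s['eef_rot']).as_matrix()
print(s['time_s'],p0.round(4),s['wrist_force'].round(1),s['finger_gap'],s['joints'].round(2))
g=np.array([.4935,-.8697]);piv=np.array([.5945,.139,.228]); G3=np.r_[g,0]
G=p0-.002*M0[:,1]-piv; print('r',np.hypot(G@G3,G[2]),'phi',np.degrees(np.arctan2(G[2],G@G3)), 'side',G@np.cross(G3,[0,0,-1]))
phi0=float(sys.argv[1]); pos=lambda f:piv+RR*(np.cos(np.radians(f))*G3+np.sin(np.radians(f))*np.array([0,0,1]))
RR=.076; k=75/90
for f in map(float,sys.argv[2:]):
    a=rel(pos(f)+.002*frame(30-k*f,g)[:,1],frame(30-k*f,g),pos(phi0)+.002*frame(30-k*phi0,g)[:,1],frame(30-k*phi0,g)); print(f,a.round(4))
E
python3 arc.py 0 10 20 30 40 50; python3 arc.py 50 60 70 80 90 95
```

```text
8.5 [0.6322 0.0722 0.2286] [-1.2 -4.9  2.7] 0.024311026214133787 [ 0.07  0.55 -0.06  1.48 -0.42  1.41  0.66]
r 0.07770729793661359 phi 1.7305141715110677 side -0.0001345580240712102
10.0 [-7.3000e-03 -1.0900e-02 -0.0000e+00 -0.0000e+00 -0.0000e+00 -8.3333e+00]
20.0 [-1.64000e-02 -2.03000e-02 -0.00000e+00  0.00000e+00 -0.00000e+00
 -1.66667e+01]
30.0 [ -0.027  -0.028  -0.      0.     -0.    -25.   ]
40.0 [ -0.0387  -0.0337  -0.      -0.       0.     -33.3333]
50.0 [-5.13000e-02 -3.74000e-02 -0.00000e+00 -0.00000e+00  0.00000e+00
 -4.16667e+01]
8.5 [0.6322 0.0722 0.2286] [-1.2 -4.9  2.7] 0.024311026214133787 [ 0.07  0.55 -0.06  1.48 -0.42  1.41  0.66]
r 0.07770729793661359 phi 1.7305141715110677 side -0.0001345580240712102
60.0 [-0.0088 -0.0097 -0.     -0.      0.     -8.3333]
70.0 [ -0.0191  -0.0176   0.       0.      -0.     -16.6667]
80.0 [-3.07e-02 -2.37e-02 -0.00e+00  0.00e+00 -0.00e+00 -2.50e+01]
90.0 [-4.31000e-02 -2.76000e-02  0.00000e+00 -0.00000e+00  0.00000e+00
 -3.33333e+01]
95.0 [-4.96e-02 -2.88e-02 -0.00e+00  0.00e+00 -0.00e+00 -3.75e+01]
```

Call:
{"api": "arm_command", "payload": {
  "series": "-0.0035 -0.006 0 0 0 -4.2 0.9; -0.0073 -0.011 0 0 0 -8.3 0.9; -0.0118 -0.0158 0 0 0 -12.5 0.9; -0.0164 -0.0203 0 0 0 -16.7 0.9; -0.0164 -0.0203 0 0 0 -16.7 0.9"
}}

```text
time_s: 9.0
tcp_pos: [0.6299, 0.0759, 0.2537]
eef_rot: [-0.568, 0.421, -0.284, 0.647]
wrist_force: [0.1, -4.7, -4.6]
finger_gap: 0.0243
```

```bash
python3 arc.py 20 30 40 50 60
```

```text
9.0 [0.6299 0.0759 0.2537] [ 0.1 -4.7 -4.6] 0.024345695316148608 [-0.08  0.41 -0.01  1.56 -0.21  1.27  0.5 ]
r 0.07786457222229715 phi 20.827486201957516 side -0.0002934859877977321
30.0 [-7.9000e-03 -1.0400e-02  0.0000e+00  0.0000e+00 -0.0000e+00 -8.3333e+00]
40.0 [ -0.0175  -0.0193   0.      -0.       0.     -16.6667]
50.0 [ -0.0285  -0.0263   0.      -0.       0.     -25.    ]
60.0 [-4.06000e-02 -3.14000e-02  0.00000e+00 -0.00000e+00  0.00000e+00
 -3.33333e+01]
```

Working well (phi 21°). Continue.

Call:
{"api": "arm_command", "payload": {
  "series": "-0.0079 -0.0104 0 0 0 -8.3 0.9; -0.0175 -0.0193 0 0 0 -16.7 0.9; -0.0285 -0.0263 0 0 0 -25 0.9; -0.0406 -0.0314 0 0 0 -33.3 0.9; -0.0406 -0.0314 0 0 0 -33.3 0.9"
}}

```text
time_s: 9.5
tcp_pos: [0.6111, 0.107, 0.2945]
eef_rot: [0.668, -0.24, 0.455, -0.538]
wrist_force: [-3.2, -6.3, 2.9]
finger_gap: 0.0243
```

```bash
python3 arc.py 60 70 80 85 90 93
```

```text
9.5 [0.6111 0.107  0.2945] [-3.2 -6.3  2.9] 0.024292781891104117 [-0.44  0.26  0.03  1.71  0.38  1.17 -0.03]
r 0.07697917824571997 phi 62.688364820214446 side -0.0013321116999940649
70.0 [-0.0091 -0.0094  0.     -0.     -0.     -8.3333]
80.0 [ -0.0196  -0.017    0.      -0.      -0.     -16.6667]
85.0 [-2.54000e-02 -2.02000e-02  0.00000e+00 -0.00000e+00 -0.00000e+00
 -2.08333e+01]
90.0 [-3.14e-02 -2.28e-02  0.00e+00  0.00e+00 -0.00e+00 -2.50e+01]
93.0 [-3.51e-02 -2.41e-02  0.00e+00 -0.00e+00  0.00e+00 -2.75e+01]
```

Call:
{"api": "arm_command", "payload": {
  "series": "-0.0091 -0.0094 0 0 0 -8.3 0.9; -0.0196 -0.017 0 0 0 -16.7 0.9; -0.0254 -0.0202 0 0 0 -20.8 0.9; -0.0304 -0.0224 0 0 0 -24 0.9; -0.0304 -0.0224 0 0 0 -24 0.9"
}}

```text
time_s: 10.0
tcp_pos: [0.5938, 0.1388, 0.2998]
eef_rot: [0.702, -0.101, 0.556, -0.433]
wrist_force: [1.6, -2.3, -7.0]
finger_gap: 0.0243
```

```bash
python3 arc.py 89 90
```

```text
10.0 [0.5938 0.1388 0.2998] [ 1.6 -2.3 -7. ] 0.0242957908645369 [-0.68  0.3   0.03  1.79  0.79  1.29 -0.45]
r 0.07327110777792742 phi 91.22158579368073 side -0.0007034080993474802
90.0 [-0.0009 -0.0009  0.      0.     -0.     -0.8333]
```

At upright (phi≈91°) with the spring pulling down; open and let it snap in.

Call:
{"api": "arm_command", "payload": {
  "series": "0 0 0 0 0 0 0.4; 0 0 0 0 0 0 0.3; 0 0 0 0 0 0 0.3; 0 0 0 0 0 0 0.3; 0 -0.002 0 0 0 0 0.3"
}}

```text
time_s: 10.5
tcp_pos: [0.5961, 0.1377, 0.3069]
eef_rot: [0.699, -0.102, 0.56, -0.433]
wrist_force: [-0.1, 0.5, -1.9]
finger_gap: 0.0601
```

Call:
{"api": "arm_command", "payload": {
  "series": "0 -0.03 0 0 0 0 0.3; 0 -0.06 0 0 0 0 0.3; 0 -0.1 0 0 0 0 0.3; 0 -0.1 0 0 0 0 0.3; 0 -0.1 0 0 0 0 0.3"
}}

```text
time_s: 11.0
tcp_pos: [0.5615, 0.1996, 0.3789]
eef_rot: [0.699, -0.101, 0.559, -0.434]
wrist_force: [-0.6, -1.1, -0.3]
finger_gap: 0.0596
```

```bash
python3 look.py 6; python3 wr.py 6
python3 - <<'E'
import cv2,numpy as np
a=cv2.imread('pics/look6.png');w=cv2.imread('pics/wrist6.png')
cv2.imwrite('pics/c6.png',np.vstack([cv2.resize(a,(600,332))[:230],cv2.resize(w,(600,450))[:360]]))
E
```

```text
11.0 [0.5615 0.1996 0.3789] [[0.354, 0.345, 0.869], [-0.627, -0.602, 0.494], [0.694, -0.72, 0.003]] [-0.6 -1.1 -0.3] 0.0596
scene wheel c [0.5677 0.0681] 1735
  high [364, 178, 2, 12, 13] [0.5892 0.1263 0.2834] ((588.7290649414062, 126.4964828491211), (1.3419829607009888, 9.551790237426758), 62.58612060546875) 0.3
  high [361, 191, 4, 12, 27] [0.5903 0.1214 0.2383] ((588.6815795898438, 125.03701782226562), (6.835556983947754, 19.17145538330078), 33.165618896484375) 0.256
  high [370, 190, 6, 16, 42] [0.6081 0.1411 0.2368] ((606.6032104492188, 141.33810424804688), (8.474135398864746, 33.02806091308594), 21.74936866760254) 0.254
  high [336, 201, 10, 7, 27] [0.5618 0.0709 0.2195] ((563.2176513671875, 70.68080139160156), (23.83011817932129, 19.147050857543945), 59.71013259887695) 0.223
  dark [362, 171, 14, 33, 276] [0.6012 0.1308 0.2798] ((598.3595581054688, 133.12155151367188), (23.986831665039062, 27.602991104125977), 32.94440841674805) 0.324
  dark [337, 203, 7, 5, 27] [0.5683 0.0678 0.2203] ((567.2330932617188, 66.94615173339844), (15.384088516235352, 15.944211959838867), 50.817798
[... 651 characters left out ...]
39282226562), 46.0084114074707) 0.225
11.1 [0.5615 0.1968 0.3771] [[0.353, 0.341, 0.871], [-0.626, -0.606, 0.491], [0.695, -0.719, -0.001]] 0.0597 [-0.76  0.25 -0.01  1.68  0.74  1.48 -0.43]
dark [293, 164, 43, 121, 4615] [0.5899 0.1463 0.2919] ((592.9329223632812, 140.0367431640625), (23.88039779663086, 24.569387435913086), 6.118409156799316) 0.323
dark [224, 171, 29, 13, 127] [0.5612 0.0795 0.219 ] ((561.6461791992188, 78.4781494140625), (21.51039695739746, 9.092819213867188), 18.462261199951172) 0.222
forks [289, 135, 52, 135, 1411] [0.5922 0.1444 0.2418] ((594.3153686523438, 138.27224731445312), (34.07283401489258, 33.34716033935547), 24.432510375976562) 0.315
wheel [0.5664 0.0731] 13772
```

View pics/c6.png

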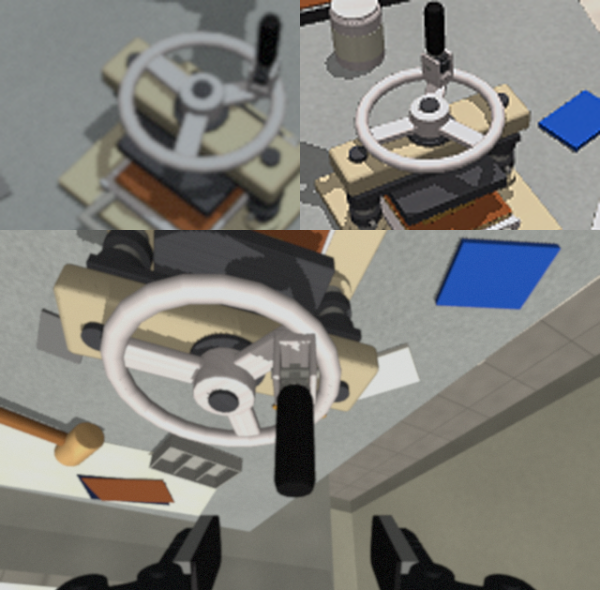

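The handle is upright with its top at 0.323 m, so it is seated (unseated would read 0.334). Now regrasp it from above, tool vertical.

```bash
cat > go.py <<'E'
from plan import *
import sys
s=env.read_state();p0=s['tcp_pos'];M0=R.from_quat(s['eef_rot']).as_matrix()
print(s['time_s'],p0.round(4),s['wrist_force'].round(1),round(s['finger_gap'],4),s['joints'].round(2),s['joint_vel'].round(2))
g=np.array([.4935,-.8697])
for a in sys.argv[1:]: print(rel(np.array(list(map(float,a.split(',')))),frame(0,g),p0,M0).round(4))
E
python3 go.py .595,.137,.40 .595,.137,.375 .595,.137,.292
```

```text
11.15 [0.5615 0.1964 0.3768] [-0.2 -0.1  0.2] 0.0595 [-0.76  0.25 -0.01  1.68  0.74  1.48 -0.43] [ 0.  0.  0.  0. -0.  0.  0.]
[ 6.51000e-02  3.07000e-02  0.00000e+00  1.54200e-01 -1.57700e-01
  4.40755e+01]
[ 4.77000e-02  4.87000e-02  1.00000e-04  1.54200e-01 -1.57700e-01
  4.40755e+01]
[-1.00000e-02  1.08300e-01  2.00000e-04  1.54200e-01 -1.57700e-01
  4.40755e+01]
```

Call:
{"api": "arm_command", "payload": {
  "series": "0.025 -0.015 0 0 0 8 0.3; 0.04 -0.005 0 0 0 16 0.3; 0.05 0.01 0 0 0 24 0.3; 0.06 0.02 0 0 0 32 0.3; 0.065 0.03 0 0 0 40 0.3"
}}

```text
time_s: 11.65
tcp_pos: [0.5956, 0.1367, 0.4022]
eef_rot: [0.621, -0.336, 0.378, -0.599]
wrist_force: [-0.7, -0.2, -0.7]
finger_gap: 0.0596
```

Call:
{"api": "arm_command", "payload": {
  "series": "0 0 0 0 0 4 0.3; 0 0 0 0 0 4 0.3; 0 0 0 0 0 4 0.3; 0 0 0 0 0 4 0.3"
}}

```text
time_s: 12.05
tcp_pos: [0.5938, 0.1416, 0.4008]
eef_rot: [0.612, -0.355, 0.355, -0.611]
wrist_force: [0.1, -0.3, -0.6]
finger_gap: 0.0596
```

```bash
python3 go.py .595,.137,.35 .595,.137,.292; python3 wr.py 7
```

```text
12.05 [0.5938 0.1416 0.4008] [ 0.1 -0.3 -0.6] 0.0596 [-0.37  0.22  0.08  1.5  -0.02  1.43  0.23] [-0.01 -0.01 -0.01 -0.   -0.    0.    0.  ]
[ 0.0046  0.0508 -0.0012  0.0231  0.1429  0.001 ]
[ 0.0046  0.1088 -0.0012  0.0231  0.1429  0.001 ]
12.05 [0.5938 0.1416 0.4008] [[0.496, -0.0, 0.869], [-0.869, -0.0, 0.496], [0.0, -1.0, -0.0]] 0.0596 [-0.37  0.22  0.08  1.5  -0.02  1.43  0.23]
dark [291, 222, 44, 69, 2441] [0.5919 0.1426 0.3079] ((593.6467895507812, 139.46945190429688), (23.793821334838867, 23.624174118041992), 66.78360748291016) 0.324
dark [225, 267, 29, 28, 406] [0.5636 0.0693 0.2205] ((564.5478515625, 70.89434051513672), (22.601242065429688, 22.795949935913086), 43.87621307373047) 0.222
forks [291, 212, 12, 38, 180] [0.5796 0.1381 0.242 ] ((581.2596435546875, 134.97454833984375), (7.472242832183838, 21.782085418701172), 16.13100814819336) 0.293
forks [304, 212, 32, 40, 232] [0.601 0.15  0.245] ((600.0079345703125, 148.42791748046875), (17.369731903076172, 30.052532196044922), 74.94699096679688) 0.298
wheel [0.5654 0.071 ] 11613
```

Call:
{"api": "arm_command", "payload": {
  "series": "0.002 0.03 0 0 0 0 0.3; 0.002 0.06 0 0 0 0 0.3; 0.002 0.09 0 0 0 0 0.3; 0.002 0.108 0 0 0 0 0.3; 0.002 0.108 0 0 0 0 0.5"
}}

```text
time_s: 12.6
tcp_pos: [0.5928, 0.1395, 0.2897]
eef_rot: [0.613, -0.357, 0.353, -0.61]
wrist_force: [1.1, 0.6, -0.1]
finger_gap: 0.0466
```

Call:
{"api": "arm_command", "payload": {
  "series": "0.002 0 0 0 0 0 0.8; 0.002 0 0 0 0 0 0.9; 0.002 0 0 0 0 0 0.9; 0.002 0 0 0 0 0 0.9; 0.002 0 0 0 0 0 0.9"
}}

```text
time_s: 13.1
tcp_pos: [0.5962, 0.1363, 0.2948]
eef_rot: [-0.611, 0.356, -0.356, 0.611]
wrist_force: [-5.7, -0.9, 2.7]
finger_gap: 0.0246
```

```bash
cat > wind.py <<'E'
from plan import *
import sys
# angle decreasing (clockwise from above); prints rows for steps from a0
W=np.array([.5653,.0702]); s=env.read_state();p0=s['tcp_pos'];M0=R.from_quat(s['eef_rot']).as_matrix()
e=p0[:2]-W; a=np.degrees(np.arctan2(e[1],e[0]))
print(s['time_s'],p0.round(4),'r',np.hypot(*e).round(4),'ang',a.round(1),s['wrist_force'].round(1),round(s['finger_gap'],4),s['joints'].round(2))
c=lambda t:np.array([np.cos(np.radians(t)),np.sin(np.radians(t))])*.075
g=np.array([.4935,-.8697]); n=np.array([.8697,.4935])
a0=float(sys.argv[1]); step=float(sys.argv[2]); N=int(sys.argv[3])
for k in range(0,N,5):
    b=a0-k*step
    print(int(b),'; '.join('%.3f 0 %.3f 0 0 0 0.9'%tuple((c(b-j*step)-c(b))@np.c_[g,n]+0.) for j in range(1,6)))
E
python3 wind.py 67.5 15 5
```

```text
13.1 [0.5962 0.1363 0.2948] r 0.073 ang 65.0 [-5.7 -0.9  2.7] 0.0246 [-0.36  0.27  0.08  1.65 -0.02  1.22  0.24]
67 0.017 0 0.010 0 0 0 0.9; 0.036 0 0.015 0 0 0 0.9; 0.055 0 0.015 0 0 0 0.9; 0.074 0 0.010 0 0 0 0.9; 0.091 0 0.001 0 0 0 0.9
```

Call:
{"api": "arm_command", "payload": {
  "series": "0.017 0 0.010 0 0 0 0.9; 0.036 0 0.015 0 0 0 0.9; 0.055 0 0.015 0 0 0 0.9; 0.074 0 0.010 0 0 0 0.9; 0.091 0 0.001 0 0 0 0.9"
}}

```text
time_s: 13.6
tcp_pos: [0.6417, 0.0621, 0.2948]
eef_rot: [-0.61, 0.357, -0.353, 0.614]
wrist_force: [-7.0, 7.1, 4.0]
finger_gap: 0.0243
```

```bash
python3 wind.py -7.5 15 25
```

```text
13.6 [0.6417 0.0621 0.2948] r 0.0768 ang -6.1 [-7.   7.1  4. ] 0.0243 [-0.25  0.34  0.12  1.56 -0.05  1.24  0.4 ]
-7 0.014 0 -0.014 0 0 0 0.9; 0.024 0 -0.031 0 0 0 0.9; 0.029 0 -0.049 0 0 0 0.9; 0.029 0 -0.069 0 0 0 0.9; 0.024 0 -0.088 0 0 0 0.9
-82 -0.010 0 -0.017 0 0 0 0.9; -0.023 0 -0.031 0 0 0 0.9; -0.040 0 -0.041 0 0 0 0.9; -0.059 0 -0.046 0 0 0 0.9; -0.079 0 -0.046 0 0 0 0.9
-157 -0.019 0 0.005 0 0 0 0.9; -0.036 0 0.015 0 0 0 0.9; -0.050 0 0.028 0 0 0 0.9; -0.060 0 0.045 0 0 0 0.9; -0.065 0 0.064 0 0 0 0.9
-232 -0.000 0 0.020 0 0 0 0.9; 0.005 0 0.039 0 0 0 0.9; 0.014 0 0.056 0 0 0 0.9; 0.028 0 0.070 0 0 0 0.9; 0.045 0 0.079 0 0 0 0.9
-307 0.019 0 0.005 0 0 0 0.9; 0.038 0 0.005 0 0 0 0.9; 0.057 0 0.000 0 0 0 0.9; 0.074 0 -0.009 0 0 0 0.9; 0.088 0 -0.023 0 0 0 0.9
```

Call:
{"api": "arm_command", "payload": {
  "series": "0.014 0 -0.014 0 0 0 0.9; 0.024 0 -0.031 0 0 0 0.9; 0.029 0 -0.049 0 0 0 0.9; 0.029 0 -0.069 0 0 0 0.9; 0.024 0 -0.088 0 0 0 0.9"
}}

```text
time_s: 14.1
tcp_pos: [0.5818, -0.0056, 0.295]
eef_rot: [-0.608, 0.352, -0.36, 0.614]
wrist_force: [5.4, 2.0, -3.3]
finger_gap: 0.0245
```

Call:
{"api": "arm_command", "payload": {
  "series": "-0.010 0 -0.017 0 0 0 0.9; -0.023 0 -0.031 0 0 0 0.9; -0.040 0 -0.041 0 0 0 0.9; -0.059 0 -0.046 0 0 0 0.9; -0.079 0 -0.046 0 0 0 0.9"
}}

```text
time_s: 14.6
tcp_pos: [0.4999, 0.0331, 0.2948]
eef_rot: [0.612, -0.354, 0.361, -0.608]
wrist_force: [-1.5, -8.0, 1.9]
finger_gap: 0.0251
```

Call:
{"api": "arm_command", "payload": {
  "series": "-0.019 0 0.005 0 0 0 0.9; -0.036 0 0.015 0 0 0 0.9; -0.050 0 0.028 0 0 0 0.9; -0.060 0 0.045 0 0 0 0.9; -0.065 0 0.064 0 0 0 0.9"
}}

```text
time_s: 15.1
tcp_pos: [0.5211, 0.1275, 0.2947]
eef_rot: [0.612, -0.356, 0.355, -0.61]
wrist_force: [-4.9, -2.6, 5.2]
finger_gap: 0.0247
```

```bash
python3 wind.py 127.5 15 5; python3 look.py 8 | head -1
python3 - <<'E'
from h import *
for n in ('scene','side'):
    Z=np.load(f'{n}8.npz'); im=Z['im']; X=pts({k:Z[k] for k in Z},Z['d']); h=cv2.cvtColor(im,cv2.COLOR_BGR2HSV)
    m=(h[...,2]<90)&(h[...,1]<90)&(np.hypot(X[...,0]-.58,X[...,1]-.03)<.13)&(X[...,2]>.06)&(X[...,2]<.19)&(X[...,1]<.06)
    print(n,np.percentile(X[m][:,2],[1,5,25,50,75,95]).round(4) if m.any() else None)
E
```

```text
15.1 [0.5211 0.1275 0.2947] r 0.0724 ang 127.7 [-4.9 -2.6  5.2] 0.0247 [-0.34  0.13  0.03  1.82 -0.    1.2   0.2 ]
127 -0.000 0 0.020 0 0 0 0.9; 0.005 0 0.039 0 0 0 0.9; 0.014 0 0.056 0 0 0 0.9; 0.028 0 0.070 0 0 0 0.9; 0.045 0 0.079 0 0 0 0.9
15.1 [0.5211 0.1275 0.2947] [[0.493, -0.002, 0.87], [-0.87, -0.001, 0.493], [0.0, -1.0, -0.002]] [-4.9 -2.6  5.2] 0.0247
scene [0.0895 0.0962 0.1025 0.1051 0.1491 0.1803]
side [0.0665 0.087  0.1014 0.1047 0.115  0.1797]
```

View pics/look8.png

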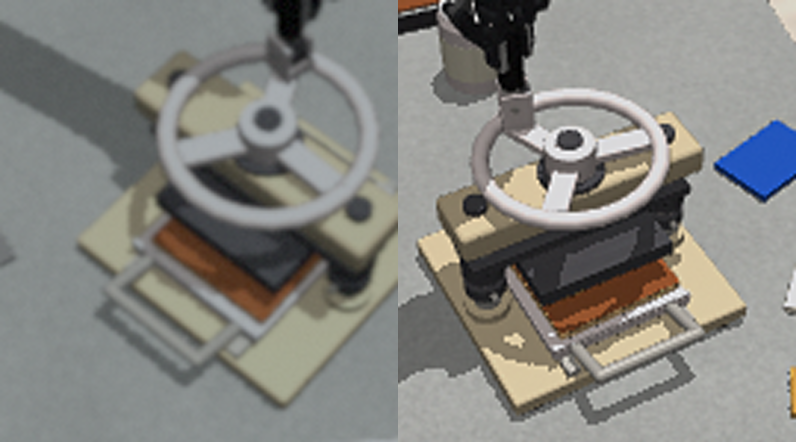

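The handle stands upright at the back-left of the wheel (side (513,105)), and the platen is lower and close over the work. Continue at 15°/row while safe.

Call:
{"api": "arm_command", "payload": {
  "series": "-0.000 0 0.020 0 0 0 0.9; 0.005 0 0.039 0 0 0 0.9; 0.014 0 0.056 0 0 0 0.9; 0.028 0 0.070 0 0 0 0.9; 0.045 0 0.079 0 0 0 0.9"
}}

```text
time_s: 15.7
tcp_pos: [0.6122, 0.1272, 0.2947]
eef_rot: [0.611, -0.357, 0.355, -0.611]
wrist_force: [-7.7, -0.8, 5.1]
finger_gap: 0.0248
```

```bash
python3 wind.py 52.5 8 60
```

```text
15.7 [0.6122 0.1272 0.2947] r 0.0738 ang 50.5 [-7.7 -0.8  5.1] 0.0248 [-0.31  0.3   0.05  1.61 -0.02  1.23  0.26]
52 0.010 0 0.003 0 0 0 0.9; 0.020 0 0.005 0 0 0 0.9; 0.031 0 0.006 0 0 0 0.9; 0.041 0 0.005 0 0 0 0.9; 0.051 0 0.003 0 0 0 0.9
12 0.010 0 -0.004 0 0 0 0.9; 0.019 0 -0.009 0 0 0 0.9; 0.027 0 -0.015 0 0 0 0.9; 0.035 0 -0.023 0 0 0 0.9; 0.041 0 -0.031 0 0 0 0.9
-27 0.005 0 -0.009 0 0 0 0.9; 0.009 0 -0.019 0 0 0 0.9; 0.011 0 -0.029 0 0 0 0.9; 0.012 0 -0.040 0 0 0 0.9; 0.011 0 -0.050 0 0 0 0.9
-67 -0.002 0 -0.010 0 0 0 0.9; -0.005 0 -0.020 0 0 0 0.9; -0.010 0 -0.029 0 0 0 0.9; -0.016 0 -0.038 0 0 0 0.9; -0.023 0 -0.046 0 0 0 0.9
-107 -0.008 0 -0.007 0 0 0 0.9; -0.017 0 -0.012 0 0 0 0.9; -0.027 0 -0.016 0 0 0 0.9; -0.037 0 -0.019 0 0 0 0.9; -0.047 0 -0.020 0 0 0 0.9
-147 -0.010 0 0.000 0 0 0 0.9; -0.021 0 0.002 0 0 0 0.9; -0.031 0 0.005 0 0 0 0.9; -0.040 0 0.009 0 0 0 0.9; -0.049 0 0.015 0 0 0 0.9
-187 -0.008 0 0.007 0 0 0 0.9; -0.015 0 0.015 0 0 0 0.9; -0.020 0 0.024 0 0 0 0.9; -0.025 0 0.033 0 0 0 0.9; -0.028 0 0.043 0 0 0 0.9
-227 -0.002 0 0.010 0 0 0 0.9; -0.002 0 0.021 0 0 0 0.9; -0.001 0 0.031 0 0 0 0.9; 0.002 0 0.041 0 0 0 0.9; 0.006 0 0.051 0 0 0 0.9
-267 0.005 0 0.009 0 0 0 0.9; 0.012 0 0.017 0 0 0 0.9; 0.020 0 0.024 0 0 0 0.9; 0.028 0 0.030 0 0 0 0.9; 0.038 0 0.035 0 0 0 0.9
-307 0.010 0 0.003 0 0 0 0.9; 0.020 0 0.005 0 0 0 0.9; 0.031 0 0.006 0 0 0 0.9; 0.041 0 0.005 0 0 0 0.9; 0.051 0 0.003 0 0 0 0.9
-347 0.010 0 -0.004 0 0 0 0.9; 0.019 0 -0.009 0 0 0 0.9; 0.027 0 -0.015 0 0 0 0.9; 0.035 0 -0.023 0 0 0 0.9; 0.041 0 -0.031 0 0 0 0.9
-387 0.005 0 -0.009 0 0 0 0.9; 0.009 0 -0.019 0 0 0 0.9; 0.011 0 -0.029 0 0 0 0.9; 0.012 0 -0.040 0 0 0 0.9; 0.011 0 -0.050 0 0 0 0.9
```

Call:
{"api": "arm_command", "payload": {
  "series": "0.010 0 0.003 0 0 0 0.9; 0.020 0 0.005 0 0 0 0.9; 0.031 0 0.006 0 0 0 0.9; 0.041 0 0.005 0 0 0 0.9; 0.051 0 0.003 0 0 0 0.9"
}}

```text
time_s: 16.2
tcp_pos: [0.6392, 0.0867, 0.2947]
eef_rot: [-0.61, 0.357, -0.354, 0.612]
wrist_force: [-8.4, 3.8, 6.1]
finger_gap: 0.0245
```

Call:
{"api": "arm_command", "payload": {
  "series": "0.010 0 -0.004 0 0 0 0.9; 0.019 0 -0.009 0 0 0 0.9; 0.027 0 -0.015 0 0 0 0.9; 0.035 0 -0.023 0 0 0 0.9; 0.041 0 -0.031 0 0 0 0.9"
}}

```text
time_s: 16.7
tcp_pos: [0.6351, 0.0379, 0.2949]
eef_rot: [-0.608, 0.355, -0.355, 0.615]
wrist_force: [-0.4, 5.1, 1.7]
finger_gap: 0.0245
```

```bash
python3 wind.py -27.5 8 0
```

```text
16.7 [0.6351 0.0379 0.2949] r 0.0769 ang -24.8 [-0.4  5.1  1.7] 0.0245 [-0.19  0.32  0.09  1.59 -0.04  1.23  0.42]
```

Call:
{"api": "arm_command", "payload": {
  "series": "0.005 0 -0.009 0 0 0 0.9; 0.009 0 -0.019 0 0 0 0.9; 0.011 0 -0.029 0 0 0 0.9; 0.012 0 -0.040 0 0 0 0.9; 0.011 0 -0.050 0 0 0 0.9"
}}

```text
time_s: 17.2
tcp_pos: [0.5995, 0.0008, 0.295]
eef_rot: [-0.608, 0.353, -0.359, 0.614]
wrist_force: [4.4, 2.9, -1.7]
finger_gap: 0.0245
```

Call:
{"api": "arm_command", "payload": {
  "series": "-0.002 0 -0.010 0 0 0 0.9; -0.005 0 -0.020 0 0 0 0.9; -0.010 0 -0.029 0 0 0 0.9; -0.016 0 -0.038 0 0 0 0.9; -0.023 0 -0.046 0 0 0 0.9"
}}

```text
time_s: 17.7
tcp_pos: [0.5485, -0.0052, 0.2949]
eef_rot: [-0.609, 0.352, -0.361, 0.613]
wrist_force: [5.6, -1.4, -1.6]
finger_gap: 0.0247
```

```bash
python3 wind.py -107.5 8 0
```

```text
17.7 [ 0.5485 -0.0052  0.2949] r 0.0772 ang -102.5 [ 5.6 -1.4 -1.6] 0.0247 [-0.16  0.14  0.1   1.8  -0.01  1.18  0.46]
```

Call:
{"api": "arm_command", "payload": {
  "series": "-0.008 0 -0.007 0 0 0 0.9; -0.017 0 -0.012 0 0 0 0.9; -0.027 0 -0.016 0 0 0 0.9; -0.037 0 -0.019 0 0 0 0.9; -0.047 0 -0.020 0 0 0 0.9"
}}

```text
time_s: 18.2
tcp_pos: [0.5064, 0.0225, 0.2948]
eef_rot: [0.611, -0.354, 0.361, -0.61]
wrist_force: [1.0, -6.4, 2.0]
finger_gap: 0.0245
```

Call:
{"api": "arm_command", "payload": {
  "series": "-0.010 0 0.000 0 0 0 0.9; -0.021 0 0.002 0 0 0 0.9; -0.031 0 0.005 0 0 0 0.9; -0.040 0 0.009 0 0 0 0.9; -0.049 0 0.015 0 0 0 0.9"
}}

```text
time_s: 18.7
tcp_pos: [0.4917, 0.0725, 0.2947]
eef_rot: [0.613, -0.357, 0.358, -0.608]
wrist_force: [-7.1, -6.0, 8.3]
finger_gap: 0.0249
```

```bash
python3 wind.py -187.5 8 0
```

```text
18.7 [0.4917 0.0725 0.2947] r 0.0736 ang 178.2 [-7.1 -6.   8.3] 0.0249 [-0.26  0.05  0.02  1.9   0.    1.19  0.28]
```

Call:
{"api": "arm_command", "payload": {
  "series": "-0.008 0 0.007 0 0 0 0.9; -0.015 0 0.015 0 0 0 0.9; -0.020 0 0.024 0 0 0 0.9; -0.025 0 0.033 0 0 0 0.9; -0.028 0 0.043 0 0 0 0.9"
}}

```text
time_s: 19.2
tcp_pos: [0.5132, 0.1204, 0.2945]
eef_rot: [0.614, -0.358, 0.355, -0.608]
wrist_force: [-18.2, -11.9, 18.6]
finger_gap: 0.0246
```

```bash
python3 wind.py -227.5 5 20
```

```text
19.2 [0.5132 0.1204 0.2945] r 0.0723 ang 136.1 [-18.2 -11.9  18.6] 0.0246 [-0.3   0.12 -0.01  1.83  0.    1.2   0.2 ]
-227 -0.001 0 0.006 0 0 0 0.9; -0.002 0 0.013 0 0 0 0.9; -0.002 0 0.019 0 0 0 0.9; -0.001 0 0.026 0 0 0 0.9; -0.000 0 0.032 0 0 0 0.9
-252 0.002 0 0.006 0 0 0 0.9; 0.004 0 0.012 0 0 0 0.9; 0.007 0 0.018 0 0 0 0.9; 0.010 0 0.024 0 0 0 0.9; 0.014 0 0.030 0 0 0 0.9
-277 0.004 0 0.005 0 0 0 0.9; 0.009 0 0.010 0 0 0 0.9; 0.014 0 0.014 0 0 0 0.9; 0.019 0 0.018 0 0 0 0.9; 0.025 0 0.021 0 0 0 0.9
-302 0.006 0 0.003 0 0 0 0.9; 0.012 0 0.005 0 0 0 0.9; 0.018 0 0.007 0 0 0 0.9; 0.025 0 0.008 0 0 0 0.9; 0.031 0 0.009 0 0 0 0.9
```

Force is rising (22 N horizontal): the rubber is being squeezed. Continue in small steps to the stop.

Call:
{"api": "arm_command", "payload": {
  "series": "-0.001 0 0.006 0 0 0 0.9; -0.002 0 0.013 0 0 0 0.9; -0.002 0 0.013 0 0 0 0.9; -0.002 0 0.013 0 0 0 0.9"
}}

```text
time_s: 19.6
tcp_pos: [0.5156, 0.1209, 0.2943]
eef_rot: [0.621, -0.364, 0.351, -0.599]
wrist_force: [-28.2, -14.9, 26.2]
finger_gap: 0.0248
```

```bash
python3 wind.py -237.5 5 5
```

```text
19.6 [0.5156 0.1209 0.2943] r 0.071 ang 134.4 [-28.2 -14.9  26.2] 0.0248 [-0.31  0.14 -0.01  1.81  0.01  1.23  0.19]
-237 -0.000 0 0.007 0 0 0 0.9; 0.000 0 0.013 0 0 0 0.9; 0.002 0 0.020 0 0 0 0.9; 0.003 0 0.026 0 0 0 0.9; 0.005 0 0.032 0 0 0 0.9
```

Call:
{"api": "arm_command", "payload": {
  "series": "0 -0.005 0 0 0 0 0.9; 0 -0.01 0 0 0 0 0.9; 0 -0.01 0.003 0 0 0 0.9; 0 -0.01 0.006 0 0 0 0.9; 0 -0.01 0.006 0 0 0 0.9"
}}

```text
time_s: 20.1
tcp_pos: [0.5162, 0.1215, 0.2952]
eef_rot: [0.625, -0.367, 0.348, -0.595]
wrist_force: [-26.1, -14.6, 2.6]
finger_gap: 0.025
```

```bash
python3 wind.py -237.5 5 0; python3 look.py 9 | head -1
python3 - <<'E'
from h import *
a=cv2.imread('pics/look9.png')
cv2.imwrite('pics/c9.png',a)
for t in '89':
  for n in ('scene','side'):
    Z=np.load(f'{n}{t}.npz'); X=pts({k:Z[k] for k in Z},Z['d']); im=Z['im'];h=cv2.cvtColor(im,cv2.COLOR_BGR2HSV)
    # platen front face/top: height profile near front edge
    d=np.array([-.206,.979]); u=(X[...,:2]-[.566,.07])@d; w=(X[...,:2]-[.566,.07])@np.array([.979,.206])
    m=(np.abs(w)<.05)&(u<-.045)&(u>-.078)&(X[...,2]>.05)&(X[...,2]<.16)&(h[...,1]<90)&(h[...,2]<100)
    print(t,n,m.sum(),np.percentile(X[m][:,2],[2,10,50,90,98]).round(4) if m.any() else '')
E
```

```text
20.1 [0.5162 0.1215 0.2952] r 0.071 ang 133.8 [-26.1 -14.6   2.6] 0.025 [-0.31  0.15 -0.01  1.8   0.01  1.25  0.19]
20.1 [0.5162 0.1215 0.2952] [[0.488, -0.045, 0.872], [-0.873, -0.023, 0.487], [-0.002, -0.999, -0.051]] [-26.1 -14.6   2.6] 0.025
8 scene 341 [0.0918 0.0983 0.103  0.1063 0.1079]
8 side 358 [0.0873 0.0929 0.103  0.1064 0.108 ]
9 scene 363 [0.0829 0.0894 0.0935 0.0966 0.0986]
9 side 346 [0.0782 0.0826 0.0933 0.0965 0.098 ]
```

View pics/c9.png

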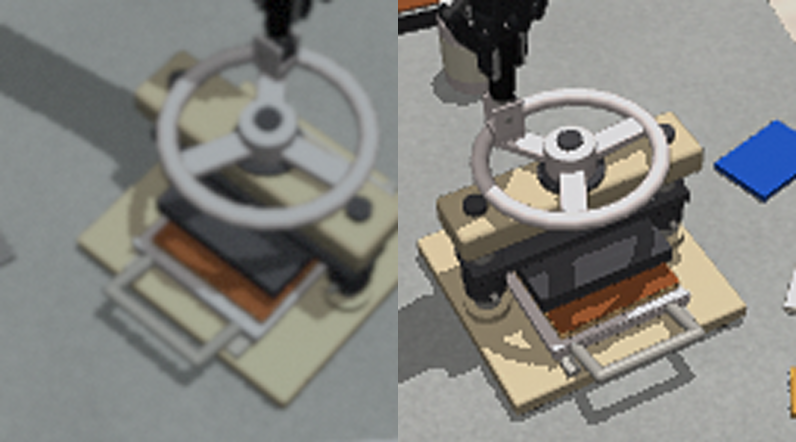

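Call:
{"api": "arm_command", "payload": {
  "series": "-0.001 0 0.004 0 0 0 0.9; -0.002 0 0.008 0 0 0 0.9; -0.002 0 0.008 0 0 0 0.9; -0.002 0 0.008 0 0 0 0.9"
}}

```text
time_s: 20.6
tcp_pos: [0.5177, 0.1223, 0.295]
eef_rot: [0.629, -0.37, 0.347, -0.589]
wrist_force: [-34.8, -22.3, 11.0]
finger_gap: 0.0243
```

```bash
python3 wind.py -237.5 5 0
python3 - <<'E'
from h import *
# platen front face lower edge vs. height, in 'side' view; wheel spokes angle compare
Z=np.load('side9.npz'); P={k:Z[k] for k in Z}; X=pts(P,Z['d']); h=cv2.cvtColor(Z['im'],cv2.COLOR_BGR2HSV)
for c in range(285,325,4):
    col=[(r,X[r,c,2].round(4),int(h[r,c,2]),int(h[r,c,1])) for r in range(240,280)]
    i=[k for k in range(1,40) if col[k][3]>140 and col[k-1][3]<=140][:1]
    print(c,[col[j] for k in i for j in range(k-3,k+1)])
E
```

```text
20.6 [0.5177 0.1223 0.295 ] r 0.0706 ang 132.4 [-34.8 -22.3  11. ] 0.0243 [-0.31  0.16 -0.01  1.78  0.01  1.26  0.19]
285 []
289 [(266, np.float64(0.0871), 30, 26), (267, np.float64(0.083), 31, 41), (268, np.float64(0.0817), 32, 24), (269, np.float64(0.056), 71, 194)]
293 [(265, np.float64(0.0848), 29, 9), (266, np.float64(0.0812), 31, 25), (267, np.float64(1.1307), 64, 139), (268, np.float64(0.0596), 94, 187)]
297 [(263, np.float64(0.0888), 28, 9), (264, np.float64(0.0806), 32, 32), (265, np.float64(0.0791), 41, 19), (266, np.float64(0.0578), 96, 183)]
301 [(261, np.float64(0.0863), 30, 17), (262, np.float64(0.08), 31, 16), (263, np.float64(0.0796), 29, 18), (264, np.float64(0.0547), 74, 179)]
305 [(259, np.float64(0.0926), 29, 35), (260, np.float64(0.0847), 31, 16), (261, np.float64(0.0811), 30, 9), (262, np.float64(0.0773), 64, 143)]
309 [(258, np.float64(0.0849), 30, 9), (259, np.float64(0.0805), 31, 33), (260, np.float64(0.0797), 40, 13), (261, np.float64(0.0604), 97, 181)]
313 [(256, np.float64(0.0823), 31, 16), (257, np.float64(0.0847), 31, 41), (258, np.float64(0.0799), 32, 32), (259, np.float64(0.0571), 49, 177)]
317 [(254, np.float64(0.0887), 31, 16), (255, np.float64(0.0874), 30, 17), (256, np.float64(0.0835), 31, 25), (257, np.float64(0.0763), 61, 150)]
321 [(253, np.float64(0.0879), 31, 16), (254, np.float64(0.0783), 30, 17), (255, np.float64(0.0793), 41, 12), (256, np.float64(0.0623), 96, 189)]
```

Holding about 40 N tangentially moves it barely 1°, which is stiffer than rubber, so this is the hard stop (about 650° wound in all; rubber touched, platen underside ≈ 0.077 m seen from the side). Unload before letting go.

Call:
{"api": "arm_command", "payload": {
  "series": "0.001 0 -0.005 0 0 0 0.9; 0.002 0 -0.01 0 0 0 0.9; 0.003 0 -0.014 0 0 0 0.9; 0.003 0 -0.014 0 0 0 0.9"
}}

```text
time_s: 21.0
tcp_pos: [0.5148, 0.1208, 0.2953]
eef_rot: [0.621, -0.365, 0.35, -0.599]
wrist_force: [-17.5, -10.4, -3.6]
finger_gap: 0.0249
```

```bash
python3 wind.py -237.5 5 0
```

```text
21.0 [0.5148 0.1208 0.2953] r 0.0715 ang 134.9 [-17.5 -10.4  -3.6] 0.0249 [-0.31  0.14 -0.01  1.81  0.01  1.23  0.2 ]
```

Call:
{"api": "arm_command", "payload": {
  "series": "0 0 -0.004 0 0 0 0.9; 0.001 0 -0.007 0 0 0 0.9; 0.001 0 -0.007 0 0 0 0.9; 0.001 0 -0.007 0 0 0 0.9"
}}

```text
time_s: 21.4
tcp_pos: [0.5136, 0.1201, 0.2961]
eef_rot: [0.618, -0.362, 0.352, -0.603]
wrist_force: [-9.6, -6.0, -10.0]
finger_gap: 0.0243
```

Call:
{"api": "arm_command", "payload": {
  "series": "0 0 0 0 0 0 0.6; 0 0 0 0 0 0 0.3; 0 0 0 0 0 0 0.3; 0 0 0 0 0 0 0.3; 0 0 0 0 0 0 0.3"
}}

```text
time_s: 21.9
tcp_pos: [0.5235, 0.1267, 0.3051]
eef_rot: [-0.61, 0.355, -0.357, 0.612]
wrist_force: [-1.1, 0.2, -0.0]
finger_gap: 0.0599
```

Call:
{"api": "arm_command", "payload": {
  "series": "0 -0.03 0 0 0 0 0.3; 0 -0.06 0 0 0 0 0.3; 0 -0.1 0 0 0 0 0.3; 0 -0.12 0 0 0 0 0.3; 0 -0.12 0 0 0 0 0.3"
}}

```text
time_s: 22.4
tcp_pos: [0.5243, 0.1269, 0.429]
eef_rot: [-0.608, 0.353, -0.359, 0.614]
wrist_force: [0.3, 0.6, 0.7]
finger_gap: 0.0598
```

```bash
python3 look.py 10; python3 wr.py 10
```

```text
22.4 [0.5243 0.1269 0.429 ] [[0.493, 0.011, 0.87], [-0.87, 0.004, 0.493], [0.002, -1.0, 0.012]] [0.3 0.6 0.7] 0.0598
scene wheel c [0.5663 0.0681] 1767
  high [339, 154, 5, 16, 17] [0.5068 0.1124 0.3032] ((504.7806091308594, 115.55412292480469), (4.868228912353516, 17.96531105041504), 19.316736221313477) 0.321
  high [335, 175, 11, 10, 52] [0.5132 0.108  0.239 ] ((514.5380859375, 107.39993286132812), (31.820472717285156, 11.408153533935547), 19.87897300720215) 0.258
  high [336, 201, 11, 11, 36] [0.5646 0.0703 0.2198] ((569.4566650390625, 67.52733612060547), (25.696144104003906, 30.63121795654297), 47.48868179321289) 0.223
  dark [337, 154, 14, 34, 282] [0.5198 0.1166 0.2769] ((517.085693359375, 119.01972961425781), (24.061309814453125, 29.954586029052734), 6.790341377258301) 0.324
  dark [337, 203, 7, 6, 33] [0.5683 0.0668 0.2204] ((568.5802001953125, 66.77791595458984), (15.7448091506958, 18.120628356933594), 84.38813781738281) 0.223
side wheel c [0.5629 0.0638] 1280
  high [264, 196, 14, 14, 109] [0.5102 0.1104 0.2323] ((512.2850341796875, 117.47151184082031), (32.46031951904297, 
[... 314 characters left out ...]
7617, 20.998136520385742), 55.53047180175781) 0.224
22.5 [0.5224 0.1262 0.4241] [[0.493, 0.003, 0.87], [-0.87, 0.001, 0.493], [0.001, -1.0, 0.003]] 0.0599 [-0.31  0.07 -0.01  1.62  0.    1.45  0.2 ]
dark [277, 209, 45, 62, 2051] [0.5111 0.1259 0.3055] ((512.3800659179688, 122.493408203125), (30.2967472076416, 24.089387893676758), 7.950222969055176) 0.324
dark [311, 282, 26, 25, 321] [0.5642 0.0688 0.2204] ((563.7745361328125, 70.16227722167969), (21.72066307067871, 22.820537567138672), 53.62230682373047) 0.222
forks [285, 196, 40, 22, 417] [0.5093 0.1346 0.2407] ((509.915283203125, 133.53555297851562), (31.81065559387207, 9.8676118850708), 11.764724731445312) 0.256
wheel [0.5642 0.0716] 9851
```

View pics/look10.png

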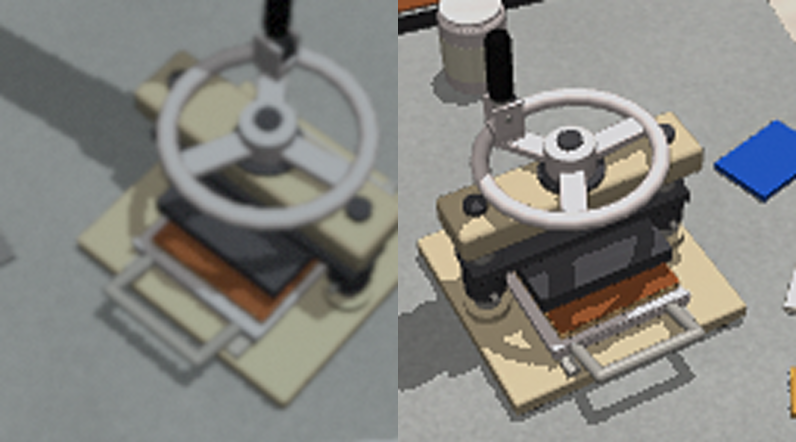

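The handle is free, upright and seated; the spokes look as they did under load. Final check for spring-back, tray position and bystanders.

Run:
```python
from h import *
L=lambda n,t:(lambda Z:{k:Z[k] for k in Z})(np.load(f'{n}{t}.npz'))
e=np.array([.979,.206]); d=np.array([-.206,.979])
for n in ('scene','side'):
    a,b,o=L(n,'9'),L(n,'10'),L(n,'0')
    df=cv2.absdiff(a['im'],b['im']).max(2); X=pts(b,b['d']); m=(np.hypot(X[...,0]-.565,X[...,1]-.07)<.104)&(X[...,2]>.19)&(X[...,2]<.212)
    print(n,'wheel diff loaded/free: frac>30',(df[m]>30).mean().round(4))
    h=cv2.cvtColor(b['im'],cv2.COLOR_BGR2HSV); q=X[...,:2]-[.5655,.070]; u=q@d; w=q@e
    m=(np.abs(w)<.035)&(u<-.14)&(u>-.19)&(X[...,2]>.05)&(X[...,2]<.072); print('bar u',np.percentile(u[m],[5,50,95]).round(4),'z',X[m][:,2].max().round(3))
    for t in ('9','10'):
        c=L(n,t);Y=pts(c,c['d']);hh=cv2.cvtColor(c['im'],cv2.COLOR_BGR2HSV);q=Y[...,:2]-[.5655,.070];u=q@d;w=q@e
        m=(np.abs(w)<.05)&(u<-.05)&(u>-.07)&(Y[...,2]>.06)&(Y[...,2]<.12)&(hh[...,2]<100)&(hh[...,1]<90); print(t,'platen top',m.sum(),np.median(Y[m][:,2]).round(4))
    dd=cv2.absdiff(o['im'],b['im']).max(2)>60; k,l,st,_=cv2.connectedComponentsWithStats(dd.astype(np.uint8)); print('changed',[s[:].tolist() for s in st[1:] if s[4]>60])
```

```text
scene wheel diff loaded/free: frac>30 0.017
bar u [-0.1674 -0.1623 -0.1549] z 0.069
9 platen top 217 0.0937
10 platen top 216 0.0939
changed [[194, 0, 32, 10, 206], [232, 0, 55, 62, 1558], [322, 54, 61, 81, 2308], [259, 63, 111, 183, 4111], [331, 111, 31, 25, 154], [349, 137, 26, 38, 495], [341, 155, 8, 14, 80], [329, 222, 11, 13, 98], [278, 247, 59, 47, 1089]]
side wheel diff loaded/free: frac>30 0.0189
bar u [-0.1693 -0.1653 -0.1575] z 0.07
9 platen top 162 0.0941
10 platen top 172 0.0939
changed [[216, 12, 64, 96, 2095], [134, 14, 43, 18, 424], [20, 29, 14, 21, 126], [180, 28, 42, 27, 765], [0, 31, 17, 20, 130], [72, 31, 12, 14, 62], [224, 34, 15, 14, 127], [58, 40, 150, 64, 3794], [35, 58, 21, 18, 251], [0, 63, 15, 24, 106], [282, 89, 14, 20, 149], [209, 97, 23, 19, 273], [242, 120, 42, 32, 628], [281, 124, 76, 115, 3357], [260, 175, 26, 58, 623], [76, 189, 28, 66, 812], [28, 200, 26, 61, 679], [249, 229, 11, 16, 84], [49, 238, 16, 19, 89], [290, 250, 40, 18, 154], [271, 253, 19, 20, 63], [146, 261, 206, 84, 4737], [46, 262, 22, 37, 156], [268, 287, 30, 15, 223], [306, 307, 47, 28, 201], [41, 337, 70, 56, 1225]]
```

```bash
python3 -c "
from cell import env
print(env.sign_off(), env.read_state()['time_s'])"
```

```text
the job is handed in; nothing more can be done
the job is handed in; nothing more can be done
```

The press is closed on the brass plate, and I handed the job in after about 22.5 s of the 72 s. No verdict was given.

**What I did**
- **Tray:** I pushed it by its bar until it stopped dead under about 8 N. The finger position agreed with the home position to about 1 mm.
- **Handle:** I swung it up and let go. It snapped upright and into its socket; its top reads 0.324 m, against 0.322 m expected when seated and about 0.334 m if not.
- **Wheel:** I regripped the handle from above and wound clockwise about 650° to the stop. I then unloaded, let go and rose clear.

**Last checks**
- **Stop:** At about 40 N of push on the handle it moved only about 1°, and that give was in the hand. After release the wheel and platen showed no spring-back; the platen height was unchanged to 0.2 mm.
- **Handle:** It is still upright and seated.
- **Bystanders:** Before-and-after pictures show changes only around the arm, its shadow and the press. I did not re-measure the bystanders one by one.

**What disagreed or was not seen**
- **Platen:** Its underside measured 0.077 to 0.079 m by camera, against 0.074 m expected at the stop. Each pixel is worth about 3 mm there, so I relied on the hard-stop behaviour.
- **Bar:** Seen by camera, it read 162 to 165 mm from the wheel's axis instead of 160 mm. That fits the cameras seeing only its near side.
- **Plate:** It is hidden under the platen, so I could not check directly where it lies at the end.

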